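# Lay the box file down and slide it home under the desk riser

### The arm

A 6-joint arm with a two-finger parallel gripper is mounted at the origin on the work surface. World frame = base frame: x ahead of the robot, y to its left, z up, the work surface at z = 0. Lengths are in mm, angles in rad, forces in N, time in s.
With the tool pointing down it reaches from about 275 to 850 mm from the base axis. Payload 19 kg.
Tool frame: the origin (TCP) lies midway between the tips of the shut fingers; the grasp point (between the pads) lies ctrl.grasp_offset behind it (ctrl.grasp_offset is the distance from the TCP to the grasp point, in mm); z points along the fingers, y is the direction in which the jaws open and shut (so a half turn about z gives the same grasp; the last joint's range is limited). The gripper opens to 85 mm and grips with 20 to 120 N. Pads are 22 mm wide; open, the fingers measure 114 mm over their backs; the gripper's body (76 mm by 85 mm) begins 54 mm behind the grasp point. The pads swing forward as they close: fully open they stand 13 mm farther back than shut.
Start: joints at [-1.267, 0.15, 1.437, -0, 1.554, -0.134], TCP at [243.741, -520.75, 231.267] pointing down, gripper open.
Joint ranges: [-2.8, 2.8], [-0.68, 2.1], [0.12, 2.68], [-1.39, 4.53], [0.16, 2.79], [-2.81, 2.81]. Speed limits (rad/s): [1.89, 1.89, 2.22, 3.01, 3.01, 3.01].

### API

Orientations are given as a rotation vector (axis times angle).
In Python, from workcell import get_obs, read_camera, camera_params, workorder, nets, ctrl gives the robot as it stands.
- The arm moves only by the tool step_arm, never from a script. Its argument "motion" is a list of rows, each an object of numbers: "ax", "ay", "az": the turn, a rotation vector about the tool's x, y, z in degrees; "tx", "ty", "tz": the shift along the tool's x, y, z in cm; "fingers": the closure, from 0 (fully open) to 1 (shut). A call has 1 to 8 rows; each row is the pose to reach, as a shift and turn from the pose measured when the call began, along the tool's axes at that moment; what a row does not reach only later rows make up. A row lasts 1/8 s, in which the tool goes at most 62.5 mm and 10.7 degrees, less where a joint would pass 70% of its speed; a pose out of reach is approached as far as the arm can. A call with a gripper value outside its range is refused whole. The fingers move at their own pace and stop on an object; "grip_force" is the grip in N (left out, the last holds). Time passes only in rows, so rows that repeat a pose let the fingers close. It gives the time, the measured TCP pose, the force and the opening at its end, in the units of the state.
- get_obs(): the state, without advancing time (a new reading comes with each control period).
- read_camera(name): name is "side" or "top" or "wrist"; returns the picture (480x640x3 uint8, red, green, blue); there is no depth.
- camera_params(name): a dict with "mtx" (3x3 intrinsics, pixels), "position" and "orientation" of the camera in the world; the wrist camera has in their place "tool_from_camera" (4x4, takes a point from camera to tool coordinates, whose origin is the TCP and whose axes are the flange's). Camera axes: x right, y up, looking along -z (the intrinsics and any distortion apply to the point x, -y, -z); pixel columns grow to the right and rows downward; lengths in mm; the calibration is good to about 2 mm. A picture is of the moment at which its call begins: read the wrist's pose just before it. camera_params takes no time and is no camera call.
- workorder.sign_off(): hands the job in, once; it reports no verdict.
Trained networks look in the newest picture that a camera, given by its name, has taken for a name from the list of things; names that differ only in an ending like _2 or _b are one class to them, and where a whole thing is asked for, a point or a joint stands for the part that bears it (a point fixed in the world has none). Each returns a list of dicts, best first, with "score" (0 to 1); they miss things now and then, are a little off and sometimes report something else, mostly with a low value. They report only what shows in the picture. A call takes as long as a camera call. They do not tell look-alikes from the thing itself.
- nets.silhouettes(thing, camera): "region" (480x640 bool, what is visible of it) and "uv" ([column, row] in pixels, amid what is visible of it).
The state is a dict: "time_s": time; "q": joint angles; "joint_vel": joint speeds; "effort": joint torques, N m; "ee_pos": TCP position; "ee_rot": TCP orientation; "contact_force": force on the tool from outside, world axes, zero at the start; "moment": the same for the moment, N m; "opening": finger opening in mm.
Only numpy, scipy, OpenCV 4.12 (cv2) and the standard library are available. Lean on these libraries where they do the work, as an engineer would, in place of code of your own. Each camera call takes 0.05 s, during which the arm holds its last target.

### The job

Push the standing box file over onto its broad side, then slide it, lying flat with its spine facing out, into the empty middle bay of the desk riser until it rests squarely against the steel bookend that stands out of sight in there. Push gently all the way, do not shove the bookend back, and leave everything else on the desk where it is.

Things in the scene. Friction and masses are not known exactly. Their poses are not given: they have to be found in the camera images.
- file_center (a point): Centre of the loose box file: a closed slate-grey board box with a darker spine, 170 mm along its x, 90 mm thick along its y, 230 mm along its z. At the start it stands on end (this point 115 mm above the desk) some 270 mm left or right of the middle of the desk, z up. Laid on a broad face (230 x 170 mm) its y is vertical, its z level, its height 90 mm. 0.37 to 0.68 kg; slides at 1.8 to 5 N.
- file_spine (a point): Middle of the file's spine face, 85 mm from file_center along the file's -x. The spine (230 x 90 mm, blank label and finger ring) faces the robot at the start.
- riser: Fixed wooden desk riser, 560 mm wide, 215 mm deep, its top 122 mm above the desk and set back 15 mm from the front; three bays open towards the robot. Origin: on the desk, at the middle of the middle bay's mouth and of the width; +x points straight into the bay, y along the front, z up. Side bays hold stationery; a telephone and tape dispenser stand on top, up to 80 mm above it.
- bay (a point): Middle of the middle bay's mouth, 53 mm above the desk, axes as the riser's. The bay is 246 mm wide and 106 mm high between 16 mm boards. A steel bookend (150 mm wide, 94 high, square to the bay) stands out of sight across it, its face anywhere from 95 to 155 mm behind the mouth, so the laid file ends 15 to 75 mm out of the mouth. It slips back if pushed with over 9 N: feel for it.
- pencup: Bystander: steel pen cup with pens, 76 mm across, 165 mm high with the pens; origin at the centre of its foot. Stands in the place opposite to the file.
- bowl: Bystander: steel bowl, 120 mm across, 52 mm high; origin at the centre of its foot.
- mug: Bystander: white mug, 80 mm across, 92 mm high; origin at the centre of its foot.
- stapler: Bystander: black stapler, 140 mm long along its x, 34 mm wide, 50 mm high; origin at the centre of its underside.
- calculator: Bystander: desk calculator, 150 x 105 x 21 mm; origin at the centre of its underside.
- punch: Bystander: hole punch, 120 x 120 mm, 70 mm high; origin at the centre of its underside.
Not all that is in view belongs to the job. Leave any blue look-alike of the part that bears file_center alone.

How it is judged (in metres and radians):
On the way:
1. the box file lies at rest on a broad side on the desk, in front of the riser ((angle between file_center's own y axis and vertical below 0.06 rad or angle between file_center's own y axis and vertical above 3.08 rad) and height (world z) of file_center below 0.055 m and linear speed of file below 0.05 m/s and x of file_center in the frame of riser below -0.03 m), for 0.2 s.
At the end, for the whole second after the job is handed in: The box file lies on a broad side in the middle bay, spine outwards, square to the bay within 4 degrees, its far face within about 5 mm of the bookend, at rest ((angle between file_center's own y axis and vertical below 0.06 rad or angle between file_center's own y axis and vertical above 3.08 rad) and height (world z) of file_center below 0.055 m and horizontal distance between file_center and bookend_c0 below 0.091 m and x of file_spine in the frame of riser below 0 m and angle between the x axis of file_center and the x axis of riser, either way round below 0.07 rad and linear speed of file below 0.01 m/s); the robot touches nothing.
It fails at once if the bookend is shoved back by more than 4 mm (distance of bookend_c0 from where it was at the start of the episode above 0.004 m).
It fails at once if the file is knocked or pushed with more than 30 N (contact force between the fingers and file above 30 N).
It fails at once if a bystander is moved by more than 25 mm (distance of any of pencup, bowl, mug, stapler, calculator, punch from where it was at the start of the episode above 0.025 m).
It also fails if it takes over 72 s, if anything falls off the work surface, if the arm or the gripper's body presses on something with over 40 N, if the wrist force passes 120 N, or if a joint passes its speed limit or range.

## Working session

There is one attempt and no reset: what is moved stays moved. The work goes in short steps, Python scripts to look and compute and a tool call to move; the robot and the scene stay as the last step left them, time stands still between calls to the robot, and variables do not carry over. Pictures are saved under pics/ and viewed, and the job is handed in when it is done.

Besides the shell and the picture viewer there is one more tool, called as a command line: name --argument value ..., lists and objects as JSON in quotes. step_arm: Moves the arm, as the interface text tells. Its arguments: {"type":"object","properties":{"motion":{"type":"array"},"grip_force":{"type":"number"}},"required":["motion"]}

```bash
mkdir -p pics; ls
python3 - <<'E'
from workcell import get_obs, read_camera, camera_params, workorder, nets, ctrl
import cv2
o=get_obs(); print(o['time_s'],o['ee_pos'],o['ee_rot'],o['opening'],ctrl.grasp_offset)
for n in ("side","top","wrist"):
    im=read_camera(n); cv2.imwrite(f'pics/{n}0.png',im[:,:,::-1]); print(n,camera_params(n))
E
```

```text
pics
0.0 [ 243.68910322 -520.55840742  230.70877799] [-3.06550642e+00 -6.81993812e-01  1.44805050e-04] 85.43738317316966 18.700000000000003
side {'mtx': array([[443.91853202,   0.        , 321.05712091],
       [  0.        , 443.91853202, 239.93173143],
       [  0.        ,   0.        ,   1.        ]]), 'position': array([ 775.77270479, -548.46661696,  877.07084774]), 'orientation': array([0.68385976, 0.16756931, 0.42235624])}
top {'mtx': array([[583.43272165,   0.        , 313.40426266],
       [  0.        , 583.43272165, 246.62389874],
       [  0.        ,   0.        ,   1.        ]]), 'position': array([ 320.29140274,   -4.09480607, 1572.92526873]), 'orientation': array([ 0.09190463, -0.09579282, -1.59555568])}
wrist {'mtx': array([[357.09533668,   0.        , 315.18745065],
       [  0.        , 357.09533668, 242.43253569],
       [  0.        ,   0.        ,   1.        ]]), 'tool_from_camera': array([[-1.73671356e-04,  9.57829624e-01,  2.87336702e-01,
         7.44496497e+01],
       [ 9.99999969e-01,  2.16904357e-04, -1.18627617e-04,
        -1.05325584e+00],
       [-1.75949629e-04,  2.87336673e-01, -9.57829633e-01,
        -1.42524290e+02],
       [ 0.00000000e+00,  0.00000000e+00,  0.00000000e+00,
         1.00000000e+00]])}
```

View pics/side0.png

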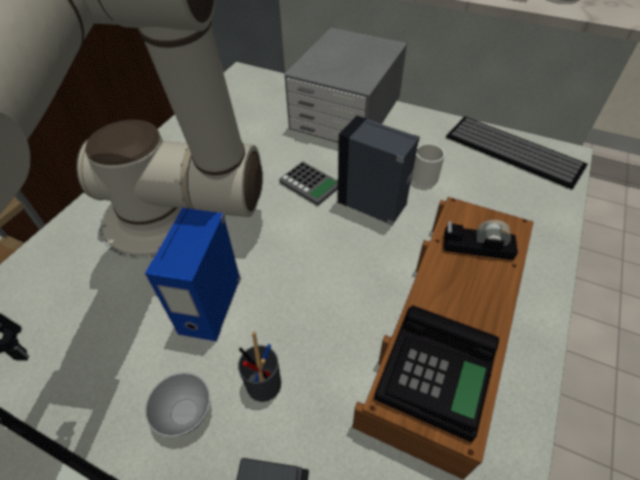

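View pics/top0.png

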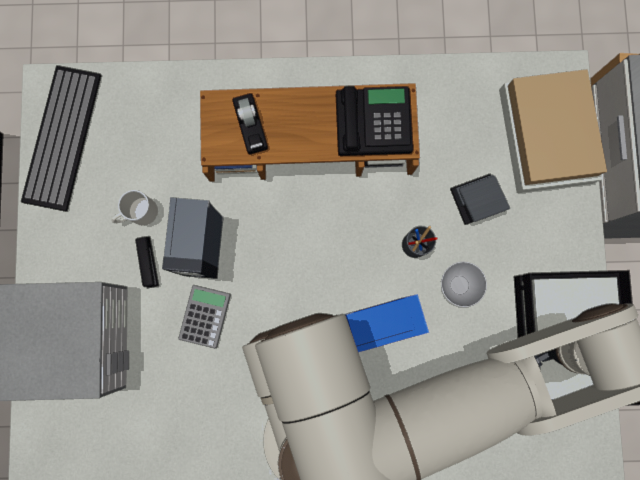

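View pics/wrist0.png

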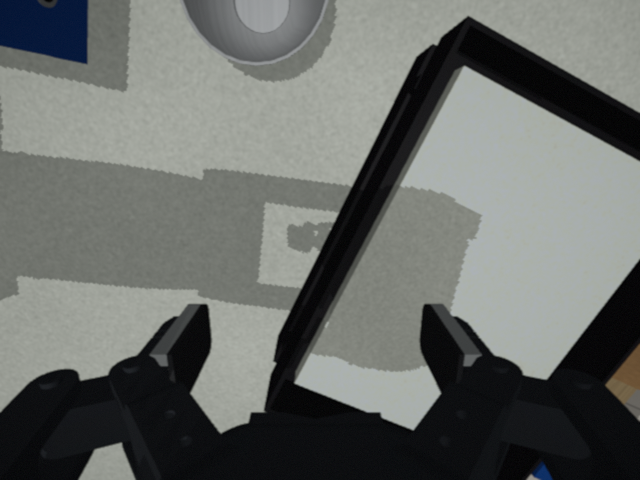

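```bash
cat > h.py <<'E'
from workcell import get_obs, read_camera, camera_params, workorder, nets, ctrl
import numpy as np, cv2
from scipy.spatial.transform import Rotation as R
from scipy.optimize import minimize
def proj(cp,P):
    P=np.atleast_2d(P).astype(float)
    C=(P-cp['position'])@R.from_rotvec(cp['orientation']).as_matrix()
    C=C*[1,-1,-1]; uv=C@cp['mtx'].T
    return uv[:,:2]/uv[:,2:]
def wristcp(o):
    c=camera_params('wrist');T=c['tool_from_camera'];Rt=R.from_rotvec(o['ee_rot']).as_matrix()
    return dict(mtx=c['mtx'],position=o['ee_pos']+Rt@T[:3,3],orientation=R.from_matrix(Rt@T[:3,:3]).as_rotvec())
def unproj(cp,uv,z):
    uv=np.atleast_2d(uv).astype(float)
    d=np.c_[uv,np.ones(len(uv))]@np.linalg.inv(cp['mtx']).T*[1,-1,-1]
    d=d@R.from_rotvec(cp['orientation']).as_matrix().T
    return cp['position']+d*((z-cp['position'][2])/d[:,2])[:,None]
def box(cx,cy,yaw,sx,sy,z0,z1):
    c,s=np.cos(yaw),np.sin(yaw); out=[]
    for z in(z0,z1):
        for a,b in((-1,-1),(1,-1),(1,1),(-1,1)):
            x,y=a*sx/2,b*sy/2; out.append([cx+c*x-s*y,cy+s*x+c*y,z])
    return np.array(out)
def hullmask(cp,P):
    m=np.zeros((480*4,640*4),np.uint8)
    h=cv2.convexHull(((proj(cp,P)+.5)*4).astype(np.float32)).astype(np.int32)
    cv2.fillConvexPoly(m,h,255); return cv2.resize(m,(640,480),interpolation=cv2.INTER_AREA)/255.
def fit(views,p0,f,steps=(8,8,.05)):
    # views: list of (cp, region); f(p)->8 pts
    def cost(p): return sum(np.abs(hullmask(cp,f(p))-r).sum()/r.sum() for cp,r in views)
    best=None
    p=np.array(p0,float)
    for k in range(4):
        s=np.vstack([p]+[p+np.eye(len(p))[i]*steps[i]/(k+1)*(-1)**k for i in range(len(p))])
        r=minimize(cost,p,method='Nelder-Mead',options=dict(initial_simplex=s,xatol=.01,fatol=1e-5)); p=r.x
    return p,r.fun
E
python3 - <<'E'
from h import *
for cam in('top','side'):
    read_camera(cam); cp=camera_params(cam)
    for t in ('file_center','riser'):
        for k,d in enumerate(nets.silhouettes(t,cam)[:3]):
            print(cam,t,d['score'],d['uv'],d['region'].sum())
            np.save(f'pics/{cam}_{t}_{k}.npy',d['region'])
            r=d['region'].astype(np.uint8); c=max(cv2.findContours(r,0,2)[0],key=cv2.contourArea)
            print(cv2.approxPolyDP(c,4,True)[:,0].tolist())
cp=camera_params('top')
print(unproj(cp,[[201,165],[417,162],[201,92],[415,84]],122).round())
print('fileedge',unproj(cp,[[173,198],[208,198]],230).round())
for t in('stapler','calculator','mug','punch','pencup','bowl'):
    d=nets.silhouettes(t,'top'); 
    if d: print(t,d[0]['score'],unproj(cp,d[0]['uv'],20).round())
E
```

```text
top file_center 0.72 [387.2, 320.8] 2948
[[417, 297], [348, 313], [357, 349], [426, 332]]
top file_center 0.67 [193.1, 238.7] 4131
[[171, 198], [163, 269], [217, 278], [222, 215], [208, 200]]
top file_center 0.29 [305.0, 126.7] 17933
[[416, 85], [200, 90], [202, 171], [209, 181], [215, 172], [256, 172], [265, 179], [270, 163], [353, 161], [356, 176], [365, 167], [403, 162], [412, 174], [419, 159]]
top riser 0.91 [306.6, 130.1] 17856
[[415, 83], [200, 90], [202, 171], [209, 181], [215, 171], [257, 172], [265, 179], [269, 163], [354, 161], [357, 176], [364, 167], [404, 162], [411, 174], [419, 158]]
side file_center 0.75 [373.5, 165.9] 6811
[[356, 115], [339, 133], [337, 200], [392, 224], [407, 204], [419, 136]]
side file_center 0.74 [197.7, 273.0] 8793
[[182, 206], [145, 273], [179, 334], [217, 340], [240, 280], [225, 216]]
side riser 0.72 [451.2, 340.7] 29712
[[448, 196], [440, 201], [431, 238], [422, 243], [417, 274], [393, 333], [383, 338], [379, 368], [366, 400], [356, 403], [353, 424], [465, 479], [483, 459], [533, 222]]
[[ 711.  271.  122.]
 [ 704. -280.  122.]
 [ 904.  270.  122.]
 [ 911. -285.  122.]]
fileedge [[604. 316. 230.]
 [602. 234. 230.]]
stapler 0.57 [[476. 447.  20.]]
calculator 0.84 [[326. 281.  20.]]
mug 0.57 [[614. 472.  20.]]
punch 0.67 [[ 628. -458.   20.]]
pencup 0.78 [[ 513. -289.   20.]]
bowl 0.92 [[ 397. -403.   20.]]
```

Run:
```python
from h import *
im=cv2.imread('pics/top0.png')
cv2.imwrite('pics/top_r.png',cv2.resize(im[78:190,190:425],None,fx=3.4,fy=3.4,interpolation=2))
v=[(camera_params('top'),np.load('pics/top_file_center_1.npy')),(camera_params('side'),np.load('pics/side_file_center_0.npy'))]
f=lambda p:box(p[0],p[1],p[2],170,90,0,230)
for vv in (v,v[:1],v[1:]): print(fit(vv,[515,270,0],f))
```

```text
(array([ 5.18407988e+02,  2.87795412e+02, -1.06455660e-01]), np.float64(0.047216304047293364))
(array([ 5.17858731e+02,  2.87377128e+02, -1.08272959e-01]), np.float64(0.018755369492265556))
(array([ 5.17836361e+02,  2.91182444e+02, -1.10325969e-01]), np.float64(0.018150569580350127))
```

View pics/top_r.png

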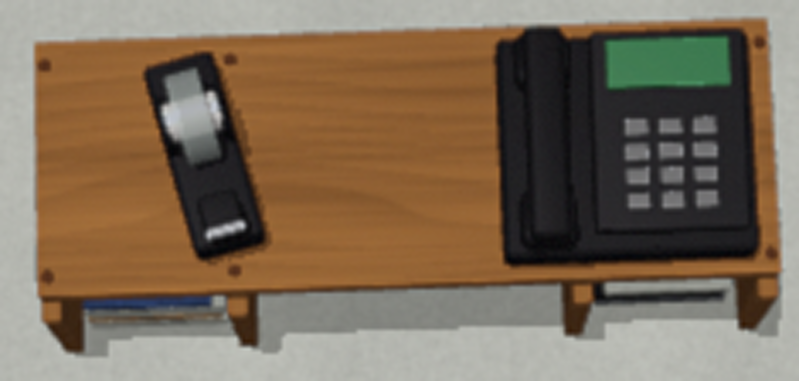

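Run:
```python
from h import *
from scipy.optimize import least_squares
cp=camera_params('top')
c2=lambda U:(np.array(U,float)+.5)/3.4-.5+[190,78]
uv=c2([[36,43],[768,19],[41,296],[779,270],[242,346],[258,346],[567,334],[583,334],[67,351],[84,351],[741,328],[758,328]])
L=np.array([[215,280,122],[215,-280,122],[15,280,122],[15,-280,122],[0,139,0],[0,123,0],[0,-123,0],[0,-139,0],[0,280,0],[0,264,0],[0,-264,0],[0,-280,0]],float)
def W(p):
    c,s=np.cos(p[2]),np.sin(p[2]); return np.c_[p[0]+c*L[:,0]-s*L[:,1],p[1]+s*L[:,0]+c*L[:,1],L[:,2]]
r=least_squares(lambda p:(proj(cp,W(p))-uv).ravel(),[690,0,0],x_scale=[10,10,.01],loss='soft_l1')
print(r.x); print((proj(cp,W(r.x))-uv).round(1).tolist())
```

```text
[ 6.99355805e+02 -9.05417292e+00  8.85134704e-03]
[[-0.4, -1.1], [0.3, -1.4], [-0.9, -0.1], [1.5, -0.1], [-0.3, 0.2], [0.8, -0.0], [-0.8, 0.4], [0.3, 0.2], [-0.0, 0.5], [0.8, 0.3], [-0.9, 0.4], [-0.1, 0.2]]
```

```bash
cat >> h.py <<'E'
def down(heading):
    h=np.radians(heading); x=[np.cos(h),np.sin(h),0]; z=[0,0,-1]; return np.c_[x,np.cross(z,x),z]
def rel(pos,M=None):
    o=get_obs(); Rt=R.from_rotvec(o['ee_rot']).as_matrix()
    t=Rt.T@(np.array(pos)-o['ee_pos'])/10
    a=np.zeros(3) if M is None else np.degrees(R.from_matrix(Rt.T@M).as_rotvec())
    print('t cm',t.round(2),'a deg',a.round(2))
def st():
    o=get_obs(); M=R.from_rotvec(o['ee_rot']).as_matrix()
    print('t',round(o['time_s'],2),'pos',o['ee_pos'].round(1),'F',o['contact_force'].round(2),'open',round(o['opening'],1),'heading',np.degrees(np.arctan2(M[1,0],M[0,0])).round(2),'z',M[:,2].round(3),'q',o['q'].round(2))
E
python3 -c "
from h import *
st();rel([526.5,375,340],down(83.9));rel([526.5,375,190],down(83.9))"
```

```text
t 0.75 pos [ 243.8 -520.7  231.3] F [ 0.27  0.08 -0.12] open 85.5 heading 25.08 z [-0.  0. -1.] q [-1.27  0.15  1.44  0.    1.55 -0.13]
t cm [ 63.58 -69.14 -10.86] a deg [-1.000e-02 -1.000e-02 -5.882e+01]
t cm [ 63.58 -69.14   4.14] a deg [-1.000e-02 -1.000e-02 -5.882e+01]
```

step_arm --motion '[{"tz": -6},{"tz": -10.9},{"tx": 5,"ty": -5,"tz": -10.9,"az": -8},{"tx": 9.5,"ty": -10,"tz": -10.9,"az": -16},{"tx": 14,"ty": -15,"tz": -10.9,"az": -24},{"tx": 18,"ty": -20,"tz": -10.9,"az": -32},{"tx": 22,"ty": -24.5,"tz": -10.9,"az": -40},{"tx": 27,"ty": -29,"tz": -10.9,"az": -48}]'

```text
invalid input at $.motion[0]: expected keys ax, ay, az, tx, ty, tz, fingers
```

```bash
python3 -c "
from h import *
st();rel([526.5,375,340],down(83.9))"
```

```text
t 0.75 pos [ 243.8 -520.7  231.3] F [ 0.27  0.08 -0.12] open 85.5 heading 25.08 z [-0.  0. -1.] q [-1.27  0.15  1.44  0.    1.55 -0.13]
t cm [ 63.58 -69.14 -10.86] a deg [-1.000e-02 -1.000e-02 -5.882e+01]
```

All keys are needed in every row.

step_arm --motion '[{"ax": 0,"ay": 0,"az": 0,"tx": 0,"ty": 0,"tz": -6,"fingers": 0},{"ax": 0,"ay": 0,"az": 0,"tx": 0,"ty": 0,"tz": -10.9,"fingers": 0},{"ax": 0,"ay": 0,"az": -8,"tx": 4.2,"ty": -4.5,"tz": -10.9,"fingers": 0},{"ax": 0,"ay": 0,"az": -16,"tx": 8.4,"ty": -9,"tz": -10.9,"fingers": 0},{"ax": 0,"ay": 0,"az": -24,"tx": 12.6,"ty": -13.6,"tz": -10.9,"fingers": 0},{"ax": 0,"ay": 0,"az": -32,"tx": 16.8,"ty": -18.2,"tz": -10.9,"fingers": 0},{"ax": 0,"ay": 0,"az": -40,"tx": 21,"ty": -22.8,"tz": -10.9,"fingers": 0},{"ax": 0,"ay": 0,"az": -48,"tx": 25.2,"ty": -27.4,"tz": -10.9,"fingers": 0}]'

```text
time_s: 1.75
ee_pos: [355.9, -163.9, 340.5]
ee_rot: [2.52, 1.875, 0.001]
contact_force: [1.1, 0.4, -0.5]
opening: 85.6
```

```bash
python3 -c "
from h import *
st();rel([526.5,375,340],down(83.9))"
```

```text
t 1.75 pos [ 355.9 -163.9  340.5] F [ 1.08  0.36 -0.47] open 85.6 heading 73.32 z [ 0.001 -0.    -1.   ] q [-0.63 -0.25  1.6   0.    1.79 -0.34]
t cm [5.652e+01 8.800e-01 4.000e-02] a deg [ 5.000e-02  1.000e-02 -1.058e+01]
```

step_arm --motion '[{"ax": 0,"ay": 0,"az": -2,"tx": 6,"ty": 0.1,"tz": 0,"fingers": 0},{"ax": 0,"ay": 0,"az": -4,"tx": 12,"ty": 0.2,"tz": 0,"fingers": 0},{"ax": 0,"ay": 0,"az": -6,"tx": 18,"ty": 0.3,"tz": 0,"fingers": 0},{"ax": 0,"ay": 0,"az": -7,"tx": 24,"ty": 0.4,"tz": 0,"fingers": 0},{"ax": 0,"ay": 0,"az": -8,"tx": 30,"ty": 0.5,"tz": 0,"fingers": 0},{"ax": 0,"ay": 0,"az": -9,"tx": 36,"ty": 0.6,"tz": 0,"fingers": 0},{"ax": 0,"ay": 0,"az": -10.6,"tx": 42,"ty": 0.7,"tz": 0,"fingers": 0},{"ax": 0,"ay": 0,"az": -10.6,"tx": 48,"ty": 0.8,"tz": 0,"fingers": 0}]'

```text
time_s: 2.75
ee_pos: [501.5, 295.8, 340.6]
ee_rot: [2.335, 2.101, 0.001]
contact_force: [0.7, -0.5, 0.6]
opening: 85.6
```

```bash
python3 -c "
from h import *
st();rel([526.5,375,340],down(83.9))
for n in ('side','top'): cv2.imwrite('pics/%s1.png'%n,read_camera(n)[:,:,::-1])"
```

```text
t 2.75 pos [501.5 295.8 340.6] F [ 0.72 -0.48  0.59] open 85.6 heading 83.96 z [ 0.001 -0.    -1.   ] q [ 0.4   0.15  1.22 -0.    1.77  0.51]
t cm [8.14 1.65 0.06] a deg [0.07 0.01 0.06]
```

View pics/side1.png

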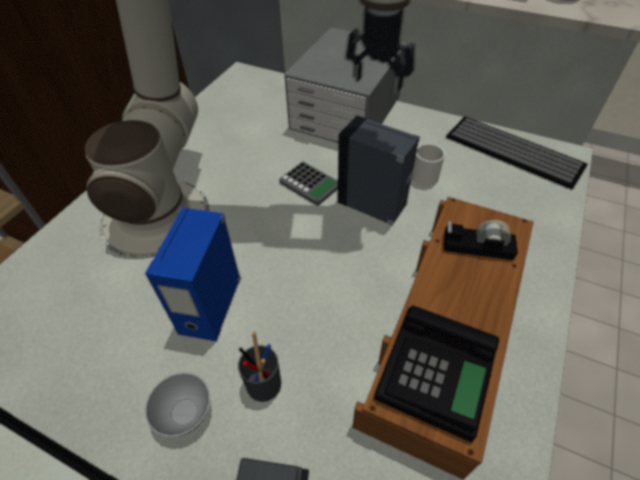

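step_arm --motion '[{"ax": 0,"ay": 0,"az": 0,"tx": 4,"ty": 0.8,"tz": 0,"fingers": 0},{"ax": 0,"ay": 0,"az": 0,"tx": 8.1,"ty": 1.65,"tz": 0,"fingers": 0},{"ax": 0,"ay": 0,"az": 0,"tx": 8.1,"ty": 1.65,"tz": 0,"fingers": 0},{"ax": 0,"ay": 0,"az": 0,"tx": 8.1,"ty": 1.65,"tz": 5,"fingers": 0},{"ax": 0,"ay": 0,"az": 0,"tx": 8.1,"ty": 1.65,"tz": 10,"fingers": 0},{"ax": 0,"ay": 0,"az": 0,"tx": 8.1,"ty": 1.65,"tz": 15,"fingers": 0},{"ax": 0,"ay": 0,"az": 0,"tx": 8.1,"ty": 1.65,"tz": 15,"fingers": 0}]'

```text
time_s: 3.72
ee_pos: [525.0, 375.3, 185.6]
ee_rot: [-2.331, -2.103, 0.011]
contact_force: [1.2, -0.2, 0.2]
opening: 85.4
```

```bash
python3 -c "
from h import *
st();rel([526.5,375,190],down(83.9))
for n in ('wrist','top'): cv2.imwrite('pics/%s2.png'%n,read_camera(n)[:,:,::-1])"
```

```text
t 3.73 pos [525.  375.3 185.6] F [ 1.19 -0.17  0.2 ] open 85.4 heading 84.09 z [-0.007 -0.003 -1.   ] q [0.5  0.32 1.32 0.   1.51 0.6 ]
t cm [-0.01  0.15 -0.44] a deg [-0.37  0.23  0.19]
```

View pics/wrist2.png

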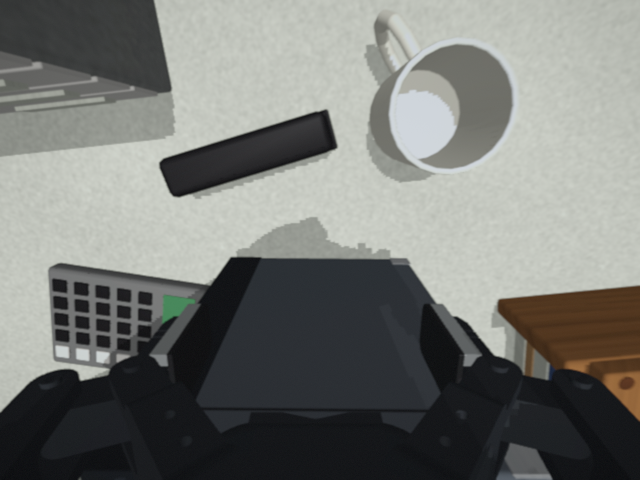

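View pics/top2.png

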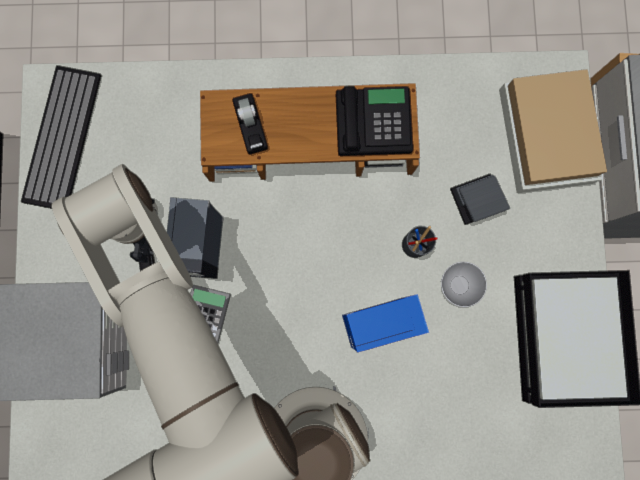

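step_arm --motion '[{"ax": 0,"ay": 0,"az": 0,"tx": -0.7,"ty": 0,"tz": -0.4,"fingers": 0},{"ax": 0,"ay": 0,"az": 0,"tx": -1.4,"ty": 0,"tz": -0.4,"fingers": 0},{"ax": 0,"ay": 0,"az": 0,"tx": -2.1,"ty": 0,"tz": -0.4,"fingers": 0},{"ax": 0,"ay": 0,"az": 0,"tx": -2.8,"ty": 0,"tz": -0.4,"fingers": 0},{"ax": 0,"ay": 0,"az": 0,"tx": -3.5,"ty": 0,"tz": -0.4,"fingers": 0},{"ax": 0,"ay": 0,"az": 0,"tx": -4.2,"ty": 0,"tz": -0.4,"fingers": 0},{"ax": 0,"ay": 0,"az": 0,"tx": -4.9,"ty": 0,"tz": -0.4,"fingers": 0}]'

```text
time_s: 4.7
ee_pos: [521.6, 327.4, 194.6]
ee_rot: [-2.332, -2.104, -0.0]
contact_force: [-0.2, 0.8, 1.6]
opening: 85.4
```

```bash
python3 -c "
from h import *
st()
for n in ('side',): cv2.imwrite('pics/%s3.png'%n,read_camera(n)[:,:,::-1])"
```

```text
t 4.7 pos [521.6 327.4 194.6] F [-0.19  0.84  1.58] open 85.4 heading 84.11 z [-0.  0. -1.] q [0.44 0.25 1.39 0.   1.5  0.54]
```

View pics/side3.png

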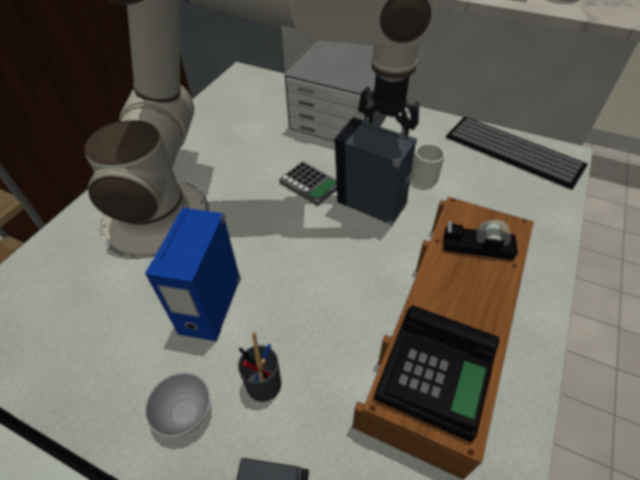

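step_arm --motion '[{"ax": 0,"ay": 0,"az": 0,"tx": -0.8,"ty": 0,"tz": 0.2,"fingers": 0},{"ax": 0,"ay": 0,"az": 0,"tx": -1.6,"ty": 0,"tz": 0.2,"fingers": 0},{"ax": 0,"ay": 0,"az": 0,"tx": -2.4,"ty": 0,"tz": 0.2,"fingers": 0},{"ax": 0,"ay": 0,"az": 0,"tx": -3.2,"ty": 0,"tz": 0.2,"fingers": 0},{"ax": 0,"ay": 0,"az": 0,"tx": -4,"ty": 0,"tz": 0.2,"fingers": 0}]'

```text
time_s: 5.38
ee_pos: [517.5, 286.3, 192.6]
ee_rot: [-2.333, -2.104, 0.0]
contact_force: [0.1, 0.9, 1.0]
opening: 85.3
```

```bash
python3 -c "
from h import *
st()
for n in ('side',): cv2.imwrite('pics/%s4.png'%n,read_camera(n)[:,:,::-1])"
```

```text
t 5.38 pos [517.5 286.3 192.6] F [0.14 0.86 1.03] open 85.3 heading 84.09 z [-0. -0. -1.] q [0.38 0.2  1.46 0.   1.48 0.48]
```

View pics/side4.png

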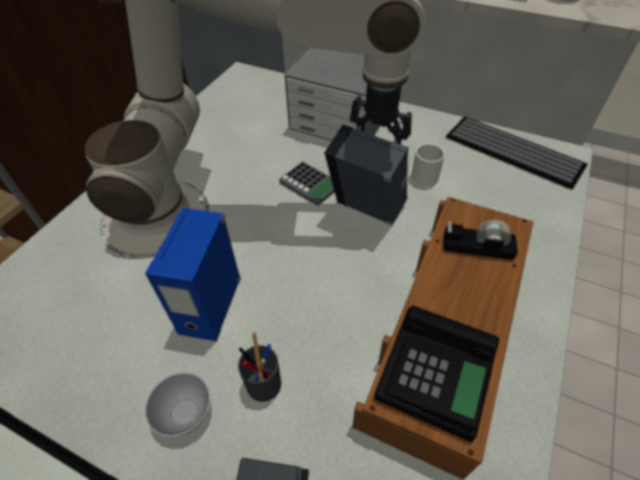

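step_arm --motion '[{"ax": 0,"ay": 0,"az": 0,"tx": -0.6,"ty": 0,"tz": 0,"fingers": 0},{"ax": 0,"ay": 0,"az": 0,"tx": -1.2,"ty": 0,"tz": 0,"fingers": 0},{"ax": 0,"ay": 0,"az": 0,"tx": -1.8,"ty": 0,"tz": 0,"fingers": 0},{"ax": 0,"ay": 0,"az": 0,"tx": -2.4,"ty": 0,"tz": 0,"fingers": 0},{"ax": 0,"ay": 0,"az": 0,"tx": -3,"ty": 0,"tz": 0,"fingers": 0},{"ax": 0,"ay": 0,"az": 0,"tx": -3.6,"ty": 0,"tz": 0,"fingers": 0},{"ax": 0,"ay": 0,"az": 0,"tx": -3.6,"ty": 0,"tz": 0,"fingers": 0},{"ax": 0,"ay": 0,"az": 0,"tx": -3.6,"ty": 0,"tz": 0,"fingers": 0}]'

```text
time_s: 6.42
ee_pos: [513.8, 249.9, 192.7]
ee_rot: [2.333, 2.103, -0.001]
contact_force: [0.7, -1.4, 0.4]
opening: 85.4
```

```bash
python3 -c "
from h import *
st()
for n in ('side',): cv2.imwrite('pics/%s5.png'%n,read_camera(n)[:,:,::-1])"
```

```text
t 6.42 pos [513.8 249.9 192.7] F [ 0.7  -1.37  0.38] open 85.4 heading 84.07 z [-0. -0. -1.] q [ 0.32  0.16  1.51 -0.    1.48  0.42]
```

View pics/side5.png

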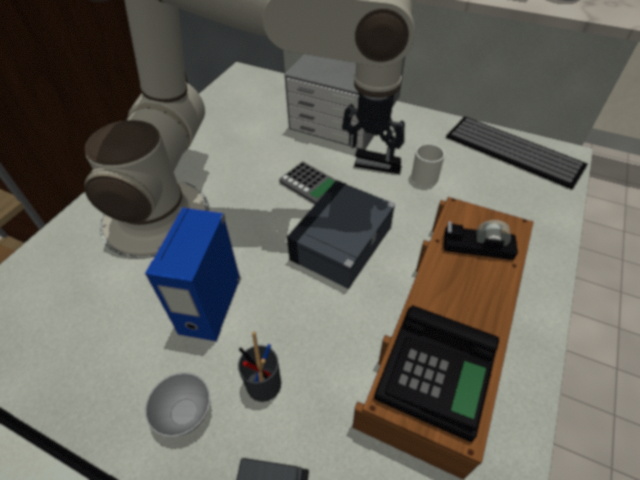

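```bash
cat >> h.py <<'E'
def findfile(p0,cams=('side','top'),vis=None):
    f=lambda p:box(p[0],p[1],p[2],170,230,0,90); vs=[]
    for cam in cams:
        im=read_camera(cam); cp=camera_params(cam)
        ds=nets.silhouettes('file_center',cam); e=proj(cp,[[p0[0],p0[1],70]])[0]
        ds=[d for d in ds if np.hypot(*(np.array(d['uv'])-e))<45]
        if not ds: print(cam,'none'); continue
        r=ds[0]['region']; vs.append((cp,r)); 
        try: print(cam,ds[0]['score'],r.sum(),hullmask(cp,f(p0)).sum(),'fit',*[x.round(4) for x in fit([vs[-1]],p0,f)])
        except Exception as e: print(e)
        if vis:
            p,_=fit([vs[-1]],p0,f); im=im[:,:,::-1].copy()
            P=proj(cp,f(p)).astype(int); cv2.polylines(im,[P[4:],P[:4]],True,(0,0,255),1)
            cv2.imwrite(f'pics/{vis}_{cam}.png',im)
    p,c=fit(vs,p0,f); print('both',p.round(4),c); return p
E
python3 -c "
from h import *
findfile([501,129,-.107],vis='ff1')"
```

```text
side 0.91 7176 7278.392156862746 fit [ 5.000584e+02  1.266269e+02 -1.022000e-01] 0.0193
top 0.8 5352 6184.058823529411 fit [ 5.003074e+02  1.218751e+02 -1.117000e-01] 0.1578
both [ 5.002606e+02  1.233349e+02 -1.128000e-01] 0.19162614598658773
```

View pics/ff1_top.png

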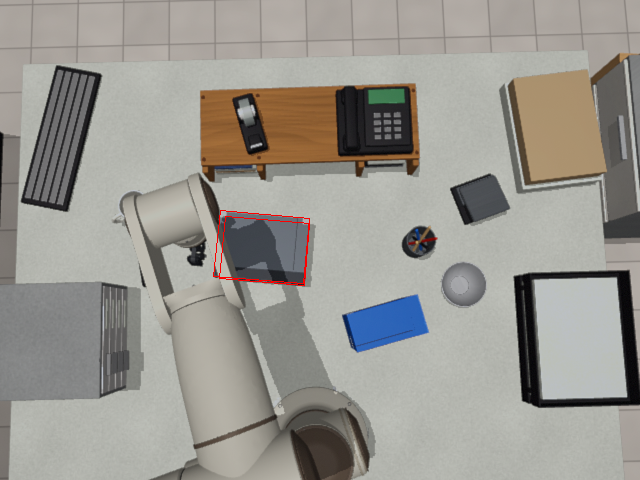

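```bash
python3 -c "
from h import *
st();rel([507,300,192],down(90.5));rel([507,300,40],down(90.5))"
```

```text
t 6.67 pos [513.7 249.9 192.7] F [ 0.57 -0.72 -0.91] open 85.3 heading 84.08 z [-0. -0. -1.] q [ 0.32  0.16  1.51 -0.    1.48  0.42]
t cm [ 4.91 -1.18  0.06] a deg [-0.02  0.03 -6.42]
t cm [ 4.92 -1.18 15.26] a deg [-0.02  0.03 -6.42]
```

step_arm --motion '[{"ax": 0,"ay": 0,"az": -6.4,"tx": 4.9,"ty": -1.2,"tz": 0,"fingers": 0},{"ax": 0,"ay": 0,"az": -6.4,"tx": 4.9,"ty": -1.2,"tz": 0,"fingers": 0},{"ax": 0,"ay": 0,"az": -6.4,"tx": 4.9,"ty": -1.2,"tz": 5,"fingers": 0},{"ax": 0,"ay": 0,"az": -6.4,"tx": 4.9,"ty": -1.2,"tz": 10,"fingers": 0},{"ax": 0,"ay": 0,"az": -6.4,"tx": 4.9,"ty": -1.2,"tz": 14,"fingers": 0},{"ax": 0,"ay": 0,"az": -6.4,"tx": 4.9,"ty": -1.2,"tz": 15.2,"fingers": 0},{"ax": 0,"ay": 0,"az": -6.4,"tx": 4.9,"ty": -1.2,"tz": 15.2,"fingers": 0},{"ax": 0,"ay": 0,"az": -6.4,"tx": 4.9,"ty": -1.2,"tz": 15.2,"fingers": 0}]'

```text
time_s: 7.68
ee_pos: [507.7, 300.2, 42.5]
ee_rot: [2.212, 2.23, 0.003]
contact_force: [-0.7, -1.0, -0.1]
opening: 85.8
```

```bash
python3 -c "
from h import *
st();cv2.imwrite('pics/w6.png',read_camera('wrist')[:,:,::-1]); cv2.imwrite('pics/s6.png',read_camera('side')[:,:,::-1])"
```

```text
t 7.67 pos [507.7 300.2  42.5] F [-0.66 -0.98 -0.14] open 85.8 heading 90.47 z [ 0.002  0.001 -1.   ] q [ 0.4   0.31  1.64 -0.    1.19  0.4 ]
```

View pics/w6.png

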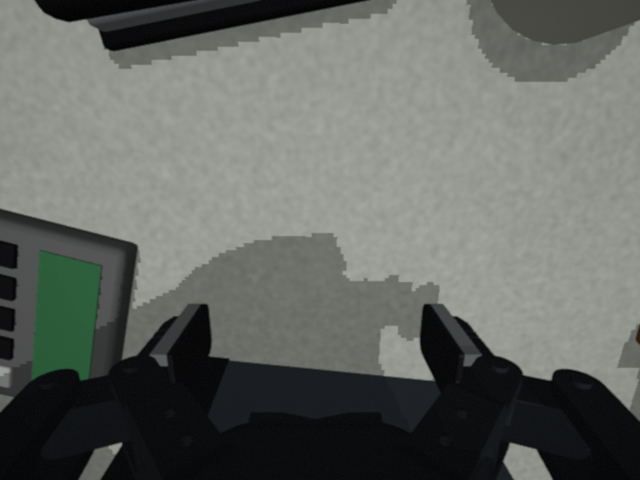

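View pics/s6.png

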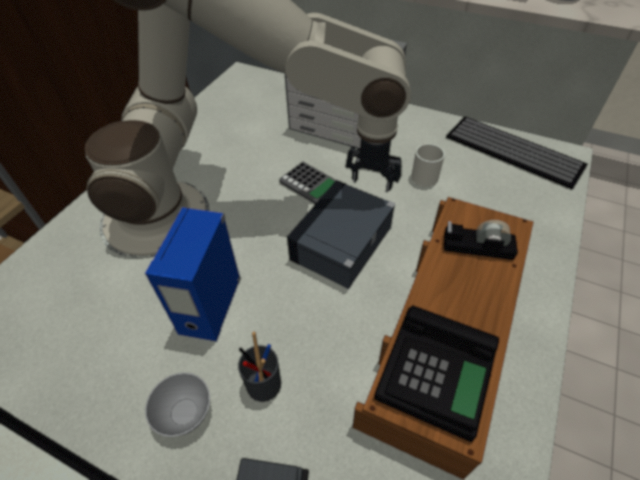

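step_arm --motion '[{"ax": 0,"ay": 0,"az": 0,"tx": -1.2,"ty": 0,"tz": 0,"fingers": 0},{"ax": 0,"ay": 0,"az": 0,"tx": -2.4,"ty": 0,"tz": 0,"fingers": 0},{"ax": 0,"ay": 0,"az": 0,"tx": -3.2,"ty": 0,"tz": 0,"fingers": 0},{"ax": 0,"ay": 0,"az": 0,"tx": -4,"ty": 0,"tz": 0,"fingers": 0},{"ax": 0,"ay": 0,"az": 0,"tx": -4.8,"ty": 0,"tz": 0,"fingers": 0},{"ax": 0,"ay": 0,"az": 0,"tx": -5.6,"ty": 0,"tz": 0,"fingers": 0},{"ax": 0,"ay": 0,"az": 0,"tx": -6.4,"ty": 0,"tz": 0,"fingers": 0},{"ax": 0,"ay": 0,"az": 0,"tx": -7.2,"ty": 0,"tz": 0,"fingers": 0}]'

```text
time_s: 8.78
ee_pos: [508.1, 227.7, 42.2]
ee_rot: [2.212, 2.23, 0.003]
contact_force: [-1.5, 4.6, 1.3]
opening: 85.9
```

step_arm --motion '[{"ax": 0,"ay": 0,"az": 0,"tx": -0.8,"ty": 0,"tz": 0,"fingers": 0},{"ax": 0,"ay": 0,"az": 0,"tx": -1.6,"ty": 0,"tz": 0,"fingers": 0},{"ax": 0,"ay": 0,"az": 0,"tx": -2.4,"ty": 0,"tz": 0,"fingers": 0},{"ax": 0,"ay": 0,"az": 0,"tx": -3.2,"ty": 0,"tz": 0,"fingers": 0},{"ax": 0,"ay": 0,"az": 0,"tx": -4,"ty": 0,"tz": 0,"fingers": 0},{"ax": 0,"ay": 0,"az": 0,"tx": -4.8,"ty": 0,"tz": 0,"fingers": 0}]'

```text
time_s: 9.52
ee_pos: [508.5, 179.2, 42.2]
ee_rot: [2.211, 2.23, 0.003]
contact_force: [0.3, 4.9, 0.8]
opening: 85.4
```

```bash
python3 -c "
from h import *
st();findfile([502,60,0],vis='ff2')"
```

```text
t 9.53 pos [508.5 179.2  42.2] F [0.28 4.9  0.84] open 85.4 heading 90.49 z [ 0.002  0.001 -1.   ] q [0.2  0.22 1.76 0.   1.16 0.19]
side 0.72 7902 7803.929411764706 fit [5.144561e+02 5.401980e+01 8.000000e-03] 0.0141
top 0.94 4875 6153.768627450981 fit [5.148403e+02 4.989750e+01 5.400000e-03] 0.2652
both [5.146244e+02 5.121010e+01 7.500000e-03] 0.2955875245513192
```

View pics/ff2_side.png

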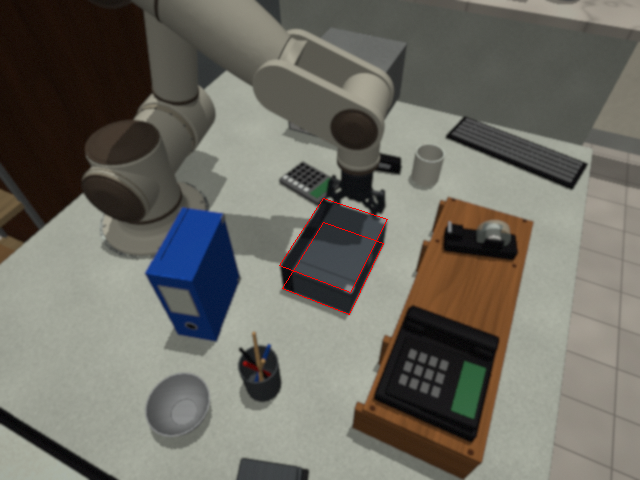

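View pics/ff2_top.png

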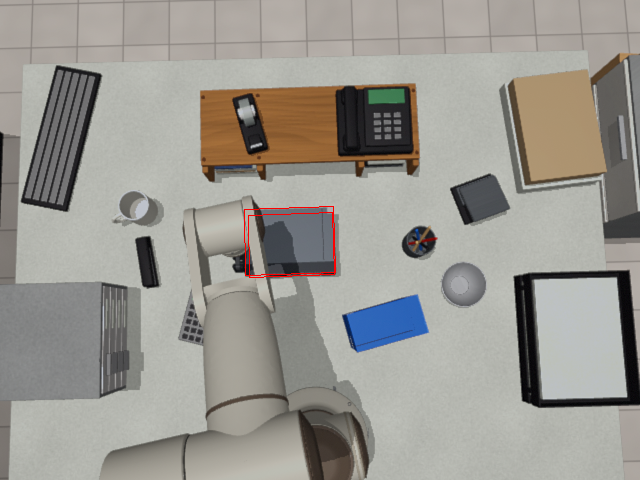

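step_arm --motion '[{"ax": 0,"ay": 0,"az": 0,"tx": -0.8,"ty": 0,"tz": 0,"fingers": 0},{"ax": 0,"ay": 0,"az": 0,"tx": -1.6,"ty": 0,"tz": 0,"fingers": 0},{"ax": 0,"ay": 0,"az": 0,"tx": -2.4,"ty": 0,"tz": 0,"fingers": 0},{"ax": 0,"ay": 0,"az": 0,"tx": -3.2,"ty": 0,"tz": 0,"fingers": 0},{"ax": 0,"ay": 0,"az": 0,"tx": -4,"ty": 0,"tz": 0,"fingers": 0},{"ax": 0,"ay": 0,"az": 0,"tx": -4.8,"ty": 0,"tz": 0,"fingers": 0},{"ax": 0,"ay": 0,"az": 0,"tx": -5.5,"ty": 0,"tz": 0,"fingers": 0},{"ax": 0,"ay": 0,"az": 0,"tx": -5.8,"ty": 0,"tz": 0,"fingers": 0}]'

```text
time_s: 10.72
ee_pos: [508.9, 120.9, 42.1]
ee_rot: [2.212, 2.229, 0.002]
contact_force: [0.1, 4.9, 1.4]
opening: 85.4
```

step_arm --motion '[{"ax": 0,"ay": 0,"az": 0,"tx": 1,"ty": 0,"tz": 0,"fingers": 0},{"ax": 0,"ay": 0,"az": 0,"tx": 4,"ty": 0,"tz": 0,"fingers": 0},{"ax": 0,"ay": 0,"az": 0,"tx": 5,"ty": 0,"tz": -5,"fingers": 0},{"ax": 0,"ay": 0,"az": 0,"tx": 8,"ty": 0,"tz": -10,"fingers": 0},{"ax": 0,"ay": 0,"az": 0,"tx": 12,"ty": 0,"tz": -15,"fingers": 0},{"ax": 0,"ay": 0,"az": 0,"tx": 17,"ty": 0,"tz": -17,"fingers": 0},{"ax": 0,"ay": 0,"az": 0,"tx": 22,"ty": 0,"tz": -17,"fingers": 0}]'

```text
time_s: 11.6
ee_pos: [507.1, 343.2, 214.4]
ee_rot: [2.211, 2.228, 0.007]
contact_force: [0.7, 0.1, -0.9]
opening: 85.4
```

```bash
python3 -c "
from h import *
st();findfile([515,-7,0.007],vis='ff3')
im=cv2.imread('pics/ff3_top.png');cv2.imwrite('pics/ff3c.png',cv2.resize(im[140:290,200:400],None,fx=4,fy=4,interpolation=2))"
```

```text
t 11.6 pos [507.1 343.2 214.4] F [ 0.69  0.09 -0.85] open 85.4 heading 90.44 z [ 0.005  0.001 -1.   ] q [ 0.47  0.23  1.38 -0.    1.53  0.46]
side 0.78 8606 8554.55294117647 fit [ 5.150788e+02 -3.998400e+00  4.400000e-03] 0.0175
top 0.87 6074 6146.827450980392 fit [ 5.153836e+02 -6.904900e+00  5.000000e-03] 0.0157
both [ 5.15363e+02 -5.60180e+00  1.00000e-02] 0.04092388039354191
```

View pics/ff3c.png

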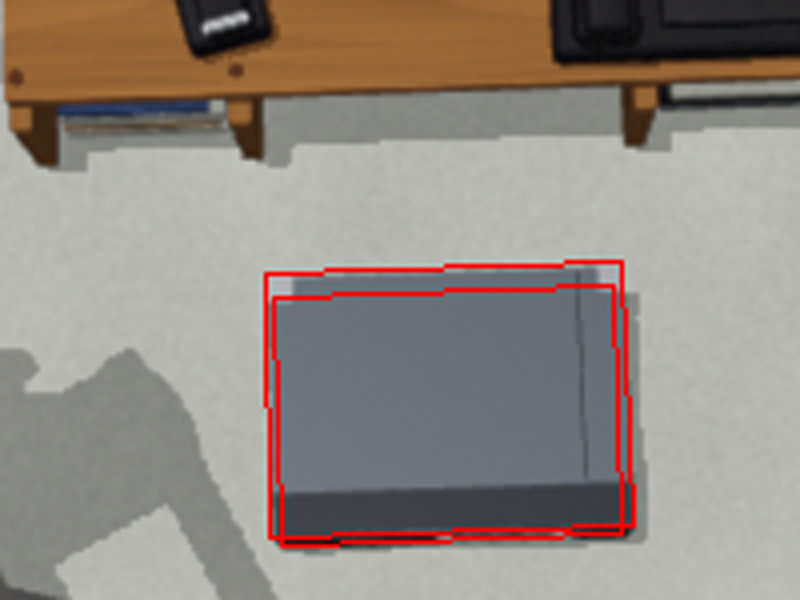

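View pics/ff3_side.png

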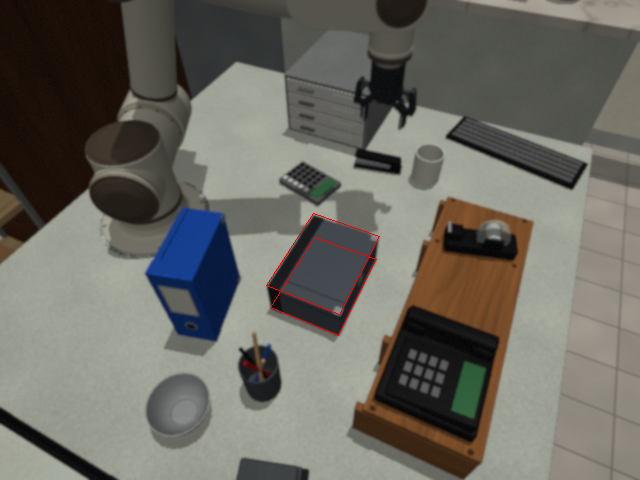

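```bash
python3 -c "
from h import *
rel([512,160,160],down(90.5));rel([512,160,42],down(90.5));rel([512,117.3,42],down(90.5))"
```

```text
t cm [-18.18   0.38   5.17] a deg [0.05 0.04 0.05]
t cm [-18.17   0.37  16.97] a deg [0.05 0.04 0.05]
t cm [-22.44   0.33  16.97] a deg [0.05 0.04 0.05]
```

step_arm --motion '[{"ax": 0,"ay": 0,"az": 0,"tx": -6,"ty": 0.3,"tz": 2,"fingers": 0},{"ax": 0,"ay": 0,"az": 0,"tx": -12,"ty": 0.3,"tz": 4,"fingers": 0},{"ax": 0,"ay": 0,"az": 0,"tx": -17,"ty": 0.3,"tz": 7,"fingers": 0},{"ax": 0,"ay": 0,"az": 0,"tx": -18,"ty": 0.3,"tz": 12,"fingers": 0},{"ax": 0,"ay": 0,"az": 0,"tx": -18,"ty": 0.3,"tz": 17,"fingers": 0},{"ax": 0,"ay": 0,"az": 0,"tx": -19.5,"ty": 0.3,"tz": 17,"fingers": 0},{"ax": 0,"ay": 0,"az": 0,"tx": -20.5,"ty": 0.3,"tz": 17,"fingers": 0},{"ax": 0,"ay": 0,"az": 0,"tx": -21.5,"ty": 0.3,"tz": 17,"fingers": 0}]'

```text
time_s: 12.8
ee_pos: [512.7, 125.9, 43.8]
ee_rot: [2.209, 2.229, 0.004]
contact_force: [-0.1, -0.2, 0.8]
opening: 85.3
```

```bash
python3 -c "
from h import *
st();rel([512,117.3,42],down(90.5))"
```

```text
t 12.8 pos [512.7 125.9  43.8] F [-0.13 -0.22  0.79] open 85.3 heading 90.53 z [ 0.004 -0.001 -1.   ] q [ 0.1   0.19  1.79 -0.    1.16  0.09]
t cm [-0.86 -0.08  0.18] a deg [0.23 0.03 0.03]
```

step_arm --motion '[{"ax": 0,"ay": 0,"az": 0,"tx": -0.4,"ty": 0,"tz": 0.1,"fingers": 0},{"ax": 0,"ay": 0,"az": 0,"tx": -0.7,"ty": 0,"tz": 0.1,"fingers": 0},{"ax": 0,"ay": 0,"az": 0,"tx": -0.85,"ty": 0,"tz": 0.1,"fingers": 0},{"ax": 0,"ay": 0,"az": 0,"tx": -0.85,"ty": 0,"tz": 0.1,"fingers": 0}]'

```text
time_s: 13.3
ee_pos: [513.3, 117.9, 43.7]
ee_rot: [2.208, 2.229, 0.007]
contact_force: [0.5, 5.0, 4.0]
opening: 85.4
```

step_arm --motion '[{"ax": 0,"ay": 0,"az": 0,"tx": 1,"ty": 0,"tz": 0,"fingers": 0},{"ax": 0,"ay": 0,"az": 0,"tx": 3.5,"ty": 0,"tz": 0,"fingers": 0},{"ax": 0,"ay": 0,"az": 0,"tx": 4,"ty": 0,"tz": -5,"fingers": 0},{"ax": 0,"ay": 0,"az": 0,"tx": 7,"ty": 0,"tz": -10,"fingers": 0},{"ax": 0,"ay": 0,"az": 0,"tx": 11,"ty": 0,"tz": -15,"fingers": 0},{"ax": 0,"ay": 0,"az": 0,"tx": 13,"ty": 0,"tz": -20,"fingers": 0}]'

```text
time_s: 14.05
ee_pos: [510.2, 249.8, 245.4]
ee_rot: [2.207, 2.231, 0.006]
contact_force: [1.3, 0.5, -0.0]
opening: 85.3
```

```bash
python3 -c "
from h import *
st();findfile([515,-10,0.007])"
```

```text
t 14.05 pos [510.2 249.8 245.4] F [ 1.34  0.46 -0.04] open 85.3 heading 90.61 z [ 0.006  0.    -1.   ] q [ 0.32  0.13  1.43 -0.    1.57  0.31]
side 0.59 8498 8607.4431372549 fit [ 5.15081e+02 -7.19120e+00  1.51000e-02] 0.0139
top 0.94 6152 6166.321568627451 fit [ 5.150615e+02 -9.723800e+00  6.000000e-03] 0.0185
both [ 5.151296e+02 -8.428700e+00  9.800000e-03] 0.04173733497443683
```

```bash
cat >> h.py <<'E'
def tilt(th,heading=180.5): return down(heading)@R.from_euler('y',th,degrees=True).as_matrix()
E
python3 -c "
from h import *
print(unproj(camera_params('top'),[[417,297],[348,313],[357,349],[426,332]],230).round())
print(tilt(25)[:,2],tilt(-25)[:,2])
for th in(25,-25):
  rel([390,-10,245],tilt(th))
rel([390,-10,245],down(180.5))"
```

```text
[[ 358. -244.  230.]
 [ 326.  -85.  230.]
 [ 244. -102.  230.]
 [ 278. -261.  230.]]
[-0.42260217 -0.00368799 -0.90630779] [ 0.42260217  0.00368799 -0.90630779]
t cm [-25.74 -12.36  -0.17] a deg [ 19.91  19.9  -88.28]
t cm [-25.74 -12.36  -0.17] a deg [-19.26 -19.34 -88.39]
t cm [-25.74 -12.36  -0.17] a deg [  0.33   0.28 -89.89]
```

```bash
python3 -c "
from h import *
rel([388,12,245],down(180.5))"
```

```text
t cm [-23.54 -12.54  -0.17] a deg [  0.33   0.28 -89.89]
```

step_arm --motion '[{"ax": 0,"ay": 0,"az": -10,"tx": -3,"ty": -1.5,"tz": 0,"fingers": 0},{"ax": 0,"ay": 0,"az": -20,"tx": -6,"ty": -3,"tz": 0,"fingers": 0},{"ax": 0,"ay": 0,"az": -30,"tx": -9,"ty": -4.5,"tz": 0,"fingers": 0},{"ax": 0,"ay": 0,"az": -40,"tx": -12,"ty": -6,"tz": 0,"fingers": 0},{"ax": 0,"ay": 0,"az": -50,"tx": -15,"ty": -8,"tz": 0,"fingers": 0},{"ax": 0,"ay": 0,"az": -60,"tx": -18,"ty": -10,"tz": 0,"fingers": 0},{"ax": 0,"ay": 0,"az": -70,"tx": -21,"ty": -11.5,"tz": 0,"fingers": 0},{"ax": 0,"ay": 0,"az": -80,"tx": -23.5,"ty": -12.5,"tz": 0,"fingers": 0}]'

```text
time_s: 15.25
ee_pos: [387.2, 11.4, 242.3]
ee_rot: [0.249, 3.127, 0.002]
contact_force: [0.3, -0.2, 0.4]
opening: 85.2
```

```bash
python3 -c "
from h import *
st();rel([388,12,245],down(180.5));rel([388,12,42],down(180.5))
for n in ('side','top'): cv2.imwrite('pics/%s7.png'%n,read_camera(n)[:,:,::-1])"
```

```text
t 15.25 pos [387.2  11.4 242.3] F [ 0.29 -0.24  0.43] open 85.2 heading 170.89 z [ 0.005  0.001 -1.   ] q [-0.17 -0.26  1.81  0.    1.59 -1.58]
t cm [-0.07  0.07 -0.27] a deg [ 0.06  0.3  -9.6 ]
t cm [ 0.03  0.04 20.03] a deg [ 0.06  0.3  -9.6 ]
```

View pics/side7.png

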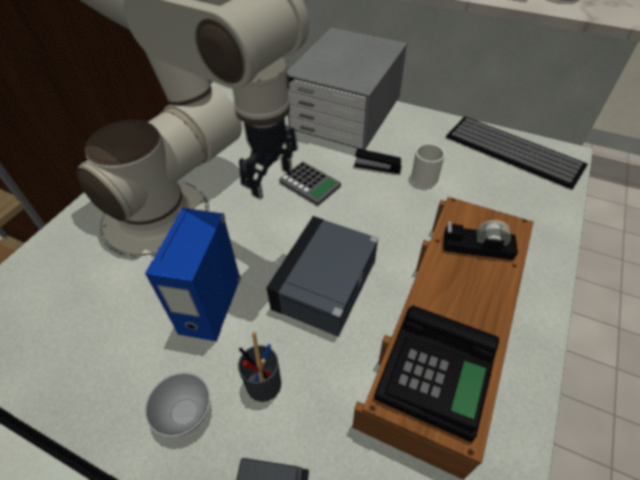

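View pics/top7.png

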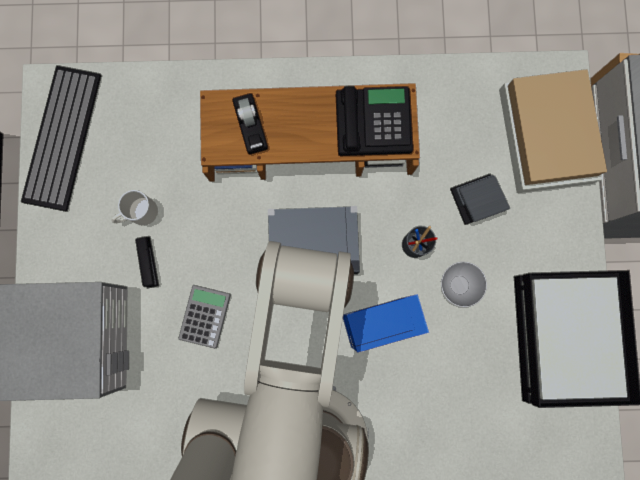

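Run:
```python
import numpy as np
S=[(.15,1.44,231.3),(.25,1.39,194.6),(.16,1.51,192.7),(.31,1.64,42.5),(.22,1.76,42.2),(.13,1.43,245.4),(-.26,1.81,242.3),(-.25,1.6,340.5),(.15,1.22,340.6),(.32,1.32,185.6)]
A=np.array([[1,np.cos(a),np.cos(a+b)] for a,b,_ in S]); y=[s[2] for s in S]
x,res,_,_=np.linalg.lstsq(A,np.array(y),rcond=None); print(x,A@x-y)
```

```text
[-258.24238683  505.37554909  489.47564535] [ 0.759187    2.97577878 -0.50003173 -0.65078736 -1.99969604  2.75318602
 -1.97395924 -1.87930019 -1.5158795   2.03150226]
```

step_arm --motion '[{"ax": 0,"ay": 0,"az": -9.6,"tx": 0.3,"ty": 1.5,"tz": 3,"fingers": 0},{"ax": 0,"ay": 0,"az": -9.6,"tx": 0.3,"ty": 2.2,"tz": 8,"fingers": 0},{"ax": 0,"ay": 0,"az": -9.6,"tx": 0.3,"ty": 2.2,"tz": 13,"fingers": 0},{"ax": 0,"ay": 0,"az": -9.6,"tx": 0.3,"ty": 2.2,"tz": 17,"fingers": 0},{"ax": 0,"ay": 0,"az": -9.6,"tx": 0.3,"ty": 2.2,"tz": 20,"fingers": 0},{"ax": 0,"ay": 0,"az": -9.6,"tx": 0.3,"ty": 2.2,"tz": 20,"fingers": 0}]'

```text
time_s: 16.1
ee_pos: [387.2, 33.5, 40.3]
ee_rot: [-0.008, 3.141, 0.001]
contact_force: [0.3, 0.0, 1.0]
opening: 85.5
```

```bash
python3 -c "
from h import *
st();rel([388,-10,42],down(180.5))
cv2.imwrite('pics/w8.png',read_camera('wrist')[:,:,::-1])"
```

```text
t 16.1 pos [387.2  33.5  40.3] F [0.26 0.   1.04] open 85.5 heading -179.71 z [ 0.     0.001 -1.   ] q [-0.11 -0.09  2.09  0.    1.14 -1.69]
t cm [-0.06 -4.35 -0.17] a deg [ 0.05  0.02 -0.21]
```

View pics/w8.png

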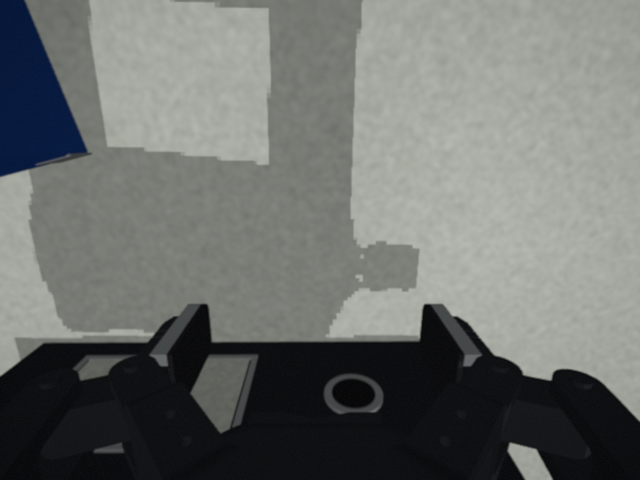

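step_arm --motion '[{"ax": 0,"ay": 0,"az": -0.2,"tx": 0,"ty": -4.3,"tz": -0.2,"fingers": 0},{"ax": 0,"ay": 0,"az": -0.2,"tx": 0,"ty": -4.35,"tz": -0.2,"fingers": 0},{"ax": 0,"ay": 0,"az": -0.2,"tx": -1.2,"ty": -4.35,"tz": -0.2,"fingers": 0},{"ax": 0,"ay": 0,"az": -0.2,"tx": -2,"ty": -4.35,"tz": -0.2,"fingers": 0},{"ax": 0,"ay": 0,"az": -0.2,"tx": -2.8,"ty": -4.35,"tz": -0.2,"fingers": 0},{"ax": 0,"ay": 0,"az": -0.2,"tx": -3.5,"ty": -4.35,"tz": -0.2,"fingers": 0},{"ax": 0,"ay": 0,"az": -0.2,"tx": -4.2,"ty": -4.35,"tz": -0.2,"fingers": 0},{"ax": 0,"ay": 0,"az": -0.2,"tx": -5,"ty": -4.35,"tz": -0.2,"fingers": 0}]'

```text
time_s: 17.15
ee_pos: [438.3, -9.5, 43.8]
ee_rot: [-0.015, 3.14, 0.001]
contact_force: [-6.5, 0.2, 5.7]
opening: 85.6
```

```bash
python3 -c "
from h import *
st();rel([520,-10,42],down(180.5))"
```

```text
t 17.15 pos [438.3  -9.5  43.8] F [-6.48  0.22  5.7 ] open 85.6 heading -179.46 z [ 0.001  0.001 -1.   ] q [-0.2   0.01  1.99  0.    1.14 -1.78]
t cm [-8.17 -0.12  0.19] a deg [0.04 0.06 0.04]
```

step_arm --motion '[{"ax": 0,"ay": 0,"az": 0,"tx": -0.9,"ty": 0,"tz": 0,"fingers": 0},{"ax": 0,"ay": 0,"az": 0,"tx": -1.8,"ty": 0,"tz": 0,"fingers": 0},{"ax": 0,"ay": 0,"az": 0,"tx": -2.7,"ty": 0,"tz": 0,"fingers": 0},{"ax": 0,"ay": 0,"az": 0,"tx": -3.6,"ty": 0,"tz": 0,"fingers": 0},{"ax": 0,"ay": 0,"az": 0,"tx": -4.5,"ty": 0,"tz": 0,"fingers": 0},{"ax": 0,"ay": 0,"az": 0,"tx": -5.4,"ty": 0,"tz": 0,"fingers": 0},{"ax": 0,"ay": 0,"az": 0,"tx": -6.3,"ty": 0,"tz": 0,"fingers": 0},{"ax": 0,"ay": 0,"az": 0,"tx": -7.2,"ty": 0,"tz": 0,"fingers": 0}]'

```text
time_s: 18.15
ee_pos: [510.2, -8.5, 43.7]
ee_rot: [0.015, -3.141, -0.001]
contact_force: [-7.5, -0.2, 6.1]
opening: 85.3
```

step_arm --motion '[{"ax": 0,"ay": 0,"az": 0,"tx": 2,"ty": 0,"tz": 0,"fingers": 0},{"ax": 0,"ay": 0,"az": 0,"tx": 4,"ty": 0,"tz": 0,"fingers": 0}]'

```text
time_s: 18.4
ee_pos: [469.9, -8.5, 43.3]
ee_rot: [0.016, -3.14, -0.002]
contact_force: [0.1, -0.5, 1.4]
opening: 85.8
```

```bash
python3 -c "
from h import *
st();findfile([600,-9,.01],vis='ff4');
rel([480,-9.5,30],tilt(-25)); rel([495,-9.5,30],tilt(-25))"
```

```text
t 18.4 pos [469.9  -8.5  43.3] F [ 0.06 -0.45  1.4 ] open 85.8 heading -179.4 z [-0.001  0.001 -1.   ] q [-0.18  0.08  1.92  0.    1.15 -1.76]
side 0.55 8771 8865.30588235294 fit [ 6.085131e+02 -6.151600e+00  1.280000e-02] 0.0185
top 0.57 4297 6202.396078431372 fit [ 6.097032e+02 -8.855400e+00  4.500000e-03] 0.4444
both [ 6.087791e+02 -7.399400e+00  8.200000e-03] 0.4681590850554895
t cm [-0.92 -0.09  1.39] a deg [  0.06 -25.     0.06]
t cm [-2.42 -0.1   1.39] a deg [  0.06 -25.     0.06]
```

View pics/ff4_side.png

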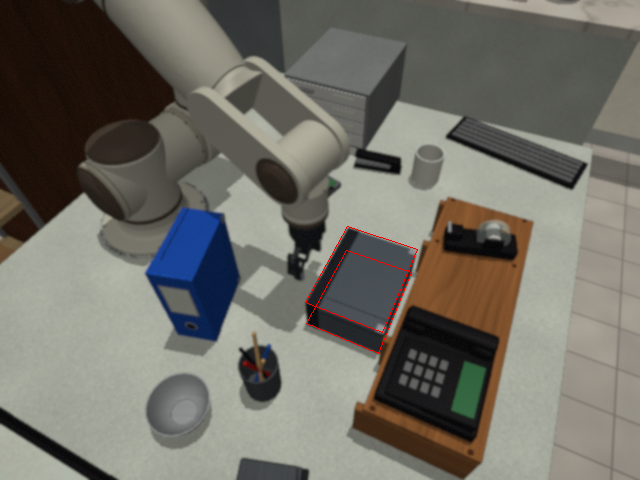

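View pics/ff4_top.png

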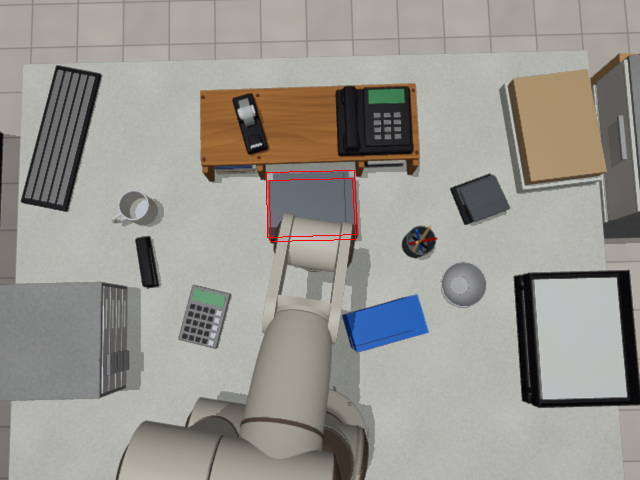

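step_arm --motion '[{"ax": 0,"ay": -8,"az": 0,"tx": -0.3,"ty": -0.1,"tz": 0.3,"fingers": 0},{"ax": 0,"ay": -16,"az": 0,"tx": -0.6,"ty": -0.1,"tz": 0.6,"fingers": 0},{"ax": 0,"ay": -25,"az": 0,"tx": -0.9,"ty": -0.1,"tz": 0.9,"fingers": 0},{"ax": 0,"ay": -25,"az": 0,"tx": -1.5,"ty": -0.1,"tz": 1.3,"fingers": 0},{"ax": 0,"ay": -25,"az": 0,"tx": -2.5,"ty": -0.1,"tz": 1.3,"fingers": 0},{"ax": 0,"ay": -25,"az": 0,"tx": -2.5,"ty": -0.1,"tz": 1.3,"fingers": 0},{"ax": 0,"ay": -25,"az": 0,"tx": -2.5,"ty": -0.1,"tz": 1.3,"fingers": 0}]'

```text
time_s: 19.48
ee_pos: [496.3, -9.3, 30.9]
ee_rot: [-0.014, 2.706, 0.004]
contact_force: [-0.6, 0.1, 0.1]
opening: 85.7
```

```bash
python3 -c "
from h import *
st();rel([530,-9.5,30],tilt(-25))
cv2.imwrite('pics/s9.png',read_camera('side')[:,:,::-1])"
```

```text
t 19.48 pos [496.3  -9.3  30.9] F [-0.6   0.07  0.1 ] open 85.7 heading -179.41 z [ 0.422  0.005 -0.907] q [-0.25 -0.09  2.19  0.18  0.63 -1.95]
t cm [-3.01 -0.05  1.5 ] a deg [ 0.09 -0.05  0.08]
```

View pics/s9.png

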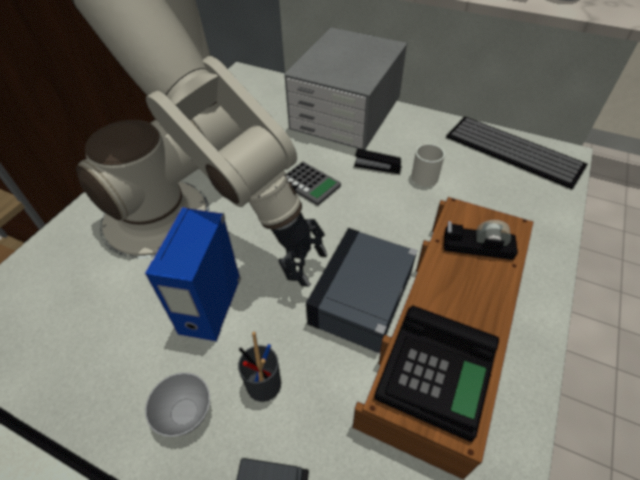

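step_arm --motion '[{"ax": 0,"ay": 0,"az": 0,"tx": -0.72,"ty": 0,"tz": 0.34,"fingers": 0},{"ax": 0,"ay": 0,"az": 0,"tx": -1.45,"ty": 0,"tz": 0.68,"fingers": 0},{"ax": 0,"ay": 0,"az": 0,"tx": -2.17,"ty": 0,"tz": 1.01,"fingers": 0},{"ax": 0,"ay": 0,"az": 0,"tx": -2.9,"ty": 0,"tz": 1.35,"fingers": 0},{"ax": 0,"ay": 0,"az": 0,"tx": -3.62,"ty": 0,"tz": 1.69,"fingers": 0},{"ax": 0,"ay": 0,"az": 0,"tx": -4.35,"ty": 0,"tz": 2.03,"fingers": 0},{"ax": 0,"ay": 0,"az": 0,"tx": -5.07,"ty": 0,"tz": 2.37,"fingers": 0},{"ax": 0,"ay": 0,"az": 0,"tx": -5.8,"ty": 0,"tz": 2.7,"fingers": 0}]'

```text
time_s: 20.52
ee_pos: [560.3, -8.6, 30.7]
ee_rot: [-0.014, 2.707, 0.004]
contact_force: [-7.3, 0.4, 4.6]
opening: 85.5
```

```bash
python3 -c "
from h import *
st();findfile([648,-9,.01],vis='ff5');rel([600,-9.5,30],tilt(-25))"
```

```text
t 20.52 pos [560.3  -8.6  30.7] F [-7.27  0.41  4.61] open 85.5 heading -179.42 z [ 0.421  0.005 -0.907] q [-0.21  0.05  2.05  0.16  0.62 -1.9 ]
side 0.94 7228 9038.00392156863 fit [ 6.348858e+02 -3.216200e+00  9.980000e-02] 0.2172
top 0.86 5636 6227.827450980392 fit [ 6.450651e+02 -8.996200e+00  1.160000e-02] 0.1095
both [ 6.361782e+02 -6.648800e+00  3.080000e-02] 0.3577002530619881
t cm [-3.58 -0.13  1.74] a deg [ 0.09 -0.06  0.07]
```

View pics/ff5_top.png

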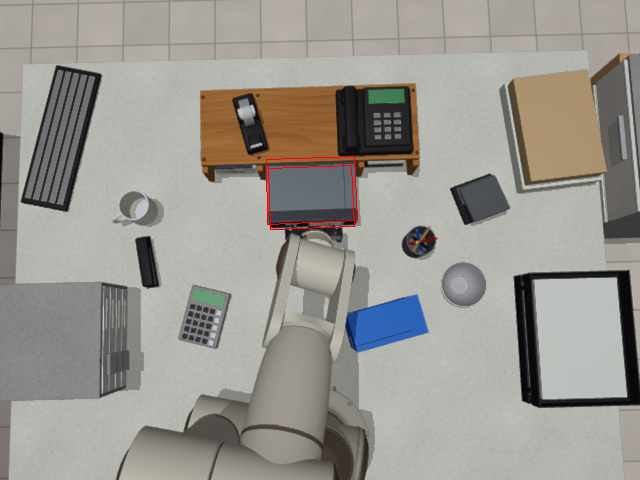

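step_arm --motion '[{"ax": 0,"ay": 0,"az": 0,"tx": -0.6,"ty": 0,"tz": 0.29,"fingers": 0},{"ax": 0,"ay": 0,"az": 0,"tx": -1.2,"ty": -0.02,"tz": 0.57,"fingers": 0},{"ax": 0,"ay": 0,"az": 0,"tx": -1.8,"ty": -0.04,"tz": 0.86,"fingers": 0},{"ax": 0,"ay": 0,"az": 0,"tx": -2.4,"ty": -0.06,"tz": 1.15,"fingers": 0},{"ax": 0,"ay": 0,"az": 0,"tx": -3,"ty": -0.08,"tz": 1.43,"fingers": 0},{"ax": 0,"ay": 0,"az": 0,"tx": -3.6,"ty": -0.08,"tz": 1.7,"fingers": 0},{"ax": 0,"ay": 0,"az": 0,"tx": -4,"ty": -0.08,"tz": 1.88,"fingers": 0}]'

```text
time_s: 21.6
ee_pos: [604.3, -8.9, 30.3]
ee_rot: [-0.014, 2.707, 0.005]
contact_force: [-7.1, -0.2, 4.4]
opening: 85.2
```

```bash
python3 -c "
from h import *
st();cv2.imwrite('pics/s10.png',read_camera('side')[:,:,::-1]);cv2.imwrite('pics/w10.png',read_camera('wrist')[:,:,::-1]);im=read_camera('top')[:,:,::-1];cv2.imwrite('pics/t10.png',cv2.resize(im[120:270,220:420],None,fx=4,fy=4,interpolation=2))"
```

```text
t 21.6 pos [604.3  -8.9  30.3] F [-7.13 -0.22  4.41] open 85.2 heading -179.42 z [ 0.421  0.005 -0.907] q [-0.19  0.14  1.96  0.14  0.62 -1.87]
```

View pics/s10.png

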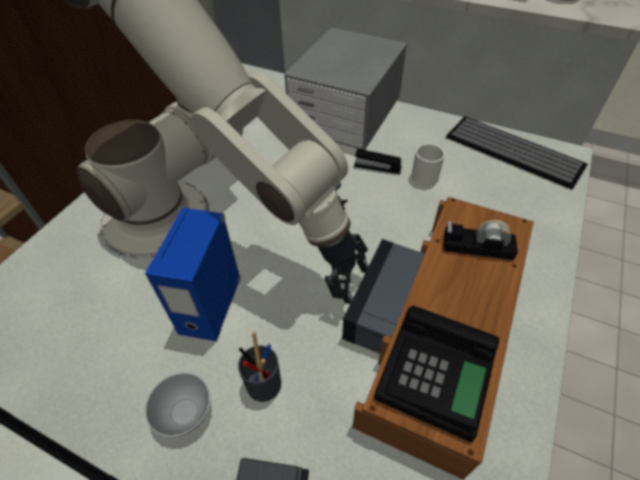

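View pics/t10.png

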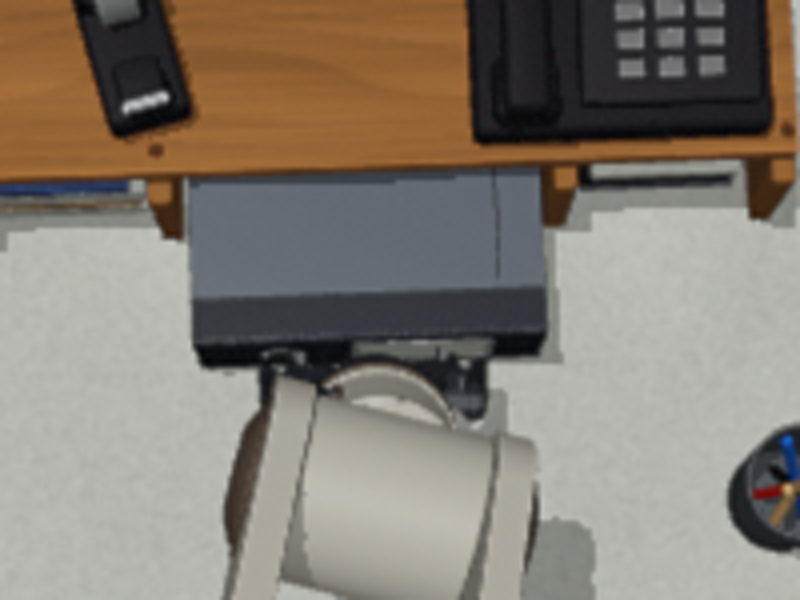

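step_arm --motion '[{"ax": 0,"ay": 0,"az": 0,"tx": -0.18,"ty": 0,"tz": 0.08,"fingers": 0},{"ax": 0,"ay": 0,"az": 0,"tx": -0.36,"ty": 0,"tz": 0.17,"fingers": 0},{"ax": 0,"ay": 0,"az": 0,"tx": -0.54,"ty": 0,"tz": 0.25,"fingers": 0}]'

```text
time_s: 22.12
ee_pos: [610.2, -8.9, 30.3]
ee_rot: [-0.014, 2.707, 0.004]
contact_force: [-6.3, -0.5, 2.8]
opening: 85.4
```

step_arm --motion '[{"ax": 0,"ay": 0,"az": 0,"tx": -0.18,"ty": 0,"tz": 0.08,"fingers": 0},{"ax": 0,"ay": 0,"az": 0,"tx": -0.36,"ty": 0,"tz": 0.17,"fingers": 0}]'

```text
time_s: 22.38
ee_pos: [614.0, -8.8, 30.3]
ee_rot: [-0.014, 2.707, 0.005]
contact_force: [-7.2, -0.5, 4.5]
opening: 85.2
```

step_arm --motion '[{"ax": 0,"ay": 0,"az": 0,"tx": -0.14,"ty": 0,"tz": 0.06,"fingers": 0},{"ax": 0,"ay": 0,"az": 0,"tx": -0.27,"ty": 0,"tz": 0.13,"fingers": 0}]'

```text
time_s: 22.62
ee_pos: [616.7, -8.7, 30.2]
ee_rot: [-0.014, 2.708, 0.005]
contact_force: [-6.7, -0.1, 5.8]
opening: 85.2
```

step_arm --motion '[{"ax": 0,"ay": 0,"az": 0,"tx": -0.14,"ty": 0,"tz": 0.06,"fingers": 0},{"ax": 0,"ay": 0,"az": 0,"tx": -0.27,"ty": 0,"tz": 0.13,"fingers": 0}]'

```text
time_s: 22.88
ee_pos: [619.5, -8.7, 30.2]
ee_rot: [-0.014, 2.708, 0.005]
contact_force: [-7.6, -0.8, 7.4]
opening: 85.1
```

step_arm --motion '[{"ax": 0,"ay": 0,"az": 0,"tx": -0.14,"ty": 0,"tz": 0.04,"fingers": 0},{"ax": 0,"ay": 0,"az": 0,"tx": -0.27,"ty": 0,"tz": 0.09,"fingers": 0}]'

```text
time_s: 23.12
ee_pos: [622.1, -8.6, 30.4]
ee_rot: [-0.014, 2.709, 0.005]
contact_force: [-5.0, -1.1, 1.9]
opening: 85.7
```

Baseline falls to about 5 N without down-force; continue in 3 mm steps.

step_arm --motion '[{"ax": 0,"ay": 0,"az": 0,"tx": -0.14,"ty": 0,"tz": 0.05,"fingers": 0},{"ax": 0,"ay": 0,"az": 0,"tx": -0.27,"ty": 0,"tz": 0.11,"fingers": 0}]'

```text
time_s: 23.38
ee_pos: [624.7, -8.6, 30.4]
ee_rot: [-0.014, 2.709, 0.005]
contact_force: [-4.9, -0.7, 2.2]
opening: 85.7
```

step_arm --motion '[{"ax": 0,"ay": 0,"az": 0,"tx": -0.14,"ty": 0,"tz": 0.05,"fingers": 0},{"ax": 0,"ay": 0,"az": 0,"tx": -0.27,"ty": 0,"tz": 0.11,"fingers": 0}]'

```text
time_s: 23.62
ee_pos: [627.4, -8.5, 30.3]
ee_rot: [-0.014, 2.71, 0.005]
contact_force: [-4.8, -0.5, 2.6]
opening: 85.4
```

step_arm --motion '[{"ax": 0,"ay": 0,"az": 0,"tx": -0.14,"ty": 0,"tz": 0.05,"fingers": 0},{"ax": 0,"ay": 0,"az": 0,"tx": -0.27,"ty": 0,"tz": 0.11,"fingers": 0}]'

```text
time_s: 23.88
ee_pos: [629.2, -8.2, 30.1]
ee_rot: [-0.014, 2.712, 0.006]
contact_force: [-22.3, 1.8, 13.3]
opening: 85.6
```

step_arm --motion '[{"ax": 0,"ay": 0,"az": 0,"tx": 0.5,"ty": 0,"tz": -0.2,"fingers": 0},{"ax": 0,"ay": 0,"az": 0,"tx": 2,"ty": 0,"tz": -0.8,"fingers": 0},{"ax": 0,"ay": 0,"az": 0,"tx": 4,"ty": 0,"tz": -1.9,"fingers": 0}]'

```text
time_s: 24.25
ee_pos: [583.8, -8.7, 30.4]
ee_rot: [-0.015, 2.713, 0.006]
contact_force: [0.1, 0.0, -0.1]
opening: 85.7
```

```bash
python3 -c "
from h import *
st();cv2.imwrite('pics/s11.png',read_camera('side')[:,:,::-1]);cv2.imwrite('pics/w11.png',read_camera('wrist')[:,:,::-1]);im=read_camera('top')[:,:,::-1].copy();
cv2.imwrite('pics/t11r.png',im)
cv2.imwrite('pics/t11.png',cv2.resize(im[120:270,220:420],None,fx=4,fy=4,interpolation=2))"
```

```text
t 24.25 pos [583.8  -8.7  30.4] F [ 0.11  0.   -0.14] open 85.7 heading -179.41 z [ 0.416  0.006 -0.909] q [-0.2   0.1   2.    0.15  0.63 -1.88]
```

View pics/t11.png

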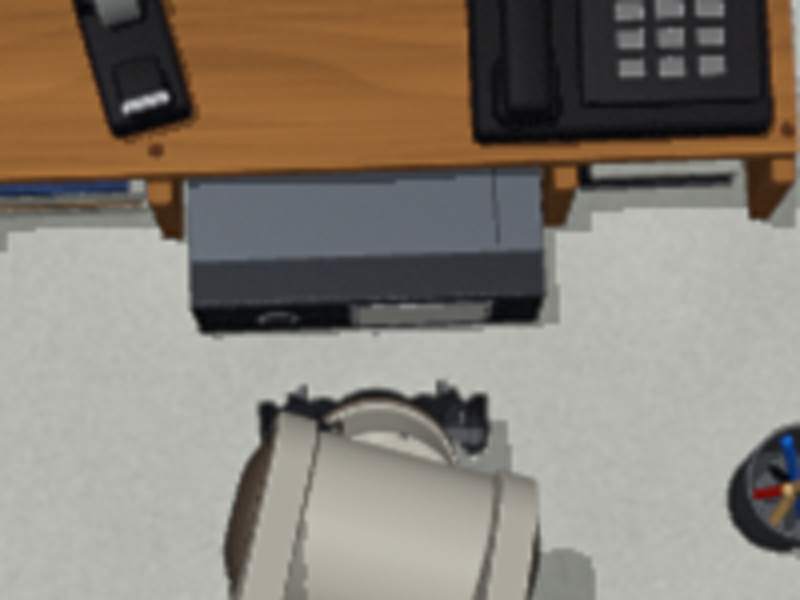

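View pics/w11.png

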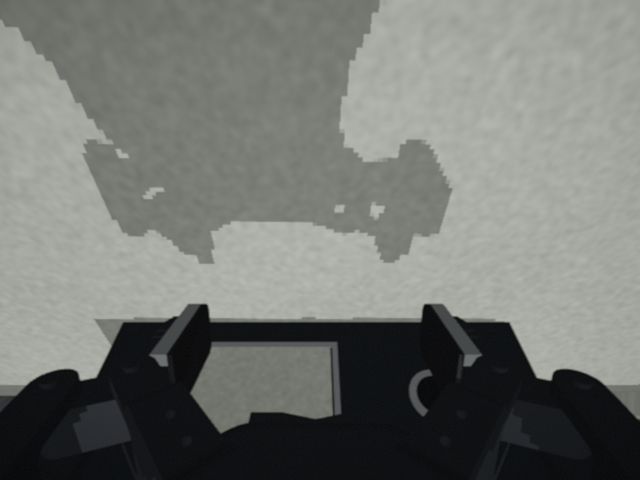

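View pics/s11.png

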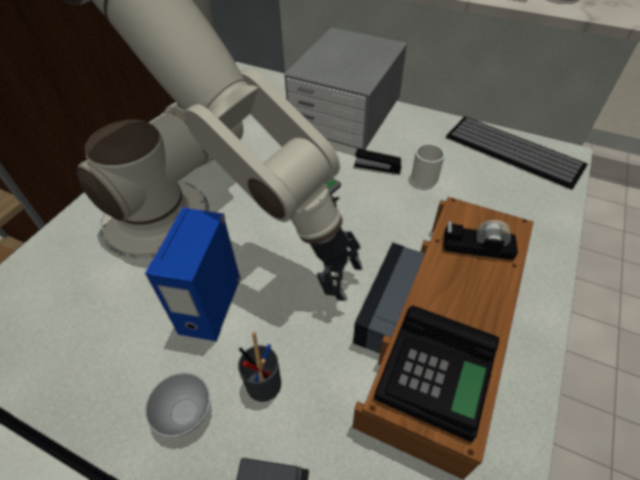

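Run:
```python
from h import *
cp=camera_params('top'); im=cv2.imread('pics/t11r.png')
g=cv2.cvtColor(im,cv2.COLOR_BGR2GRAY).astype(float)
# riser front edge & file colour crease per column
def edges(c0,c1,r0,r1,sign,ch=None):
    pts=[]
    G=g if ch is None else im[:,:,ch].astype(float)
    for c in range(c0,c1):
        d=np.diff(G[r0:r1,c])*sign; k=d.argmax(); 
        if 0<k<len(d)-1:
            a,b,e=d[k-1:k+2]; k=k+.5*(a-e)/(a-2*b+e+1e-9)
        pts.append([c,r0+k+.5])
    return np.array(pts)
def line(p,z,name):
    w=unproj(cp,p,z); c=np.polyfit(w[:,1],w[:,0],1); 
    k=np.abs(np.polyval(c,w[:,1])-w[:,0])<3; c=np.polyfit(w[k,1],w[k,0],1)
    print(name,'x at y=-9',np.polyval(c,-9).round(1),'yaw',(-c[0]).round(4),k.mean())
line(edges(285,350,158,168,1,0),122,'riser front(b-chan)')
line(edges(275,350,178,190,-1),90,'crease')
line(edges(300,335,198,205,1) if 0 else edges(275,300,193,200,-1),90,'spine top edge L')
for c in (280,300,320,340): print(c,g[176:206,c].astype(int))
```

```text
riser front(b-chan) x at y=-9 704.1 yaw 0.041 0.7076923076923077
crease x at y=-9 662.6 yaw 0.0083 1.0
spine top edge L x at y=-9 632.6 yaw 0.0093 1.0
280 [107 107 107 108 108 108 109 109 108  70  56  57  57  57  57  58  57  57
  58  59  35  16  15  15  14  12  33 116 180 184]
300 [105 106 105 107 107 107 107 106  72  55  55  56  55  56  56  57  55  56
  62  44  21  12  16  14  14  24  78 135 179 184]
320 [105 105 105 105 106 105 105  85  60  54  55  55  54  55  54  54  55  57
  64  51 122 106  97  98  90  65 132 179 183 181]
340 [104 104 104 104 104 104  94  62  53  53  52  53  52  53  53  54  54  63
  34  56  93  94  96  79  66 126 147 179 183 183]
```

```bash
python3 -c "
from h import *
st();rel([626,-8.7,31],None)"
```

```text
t 24.4 pos [584.   -8.8  30.9] F [ 0.92 -0.3  -0.24] open 85.4 heading -179.43 z [ 0.417  0.006 -0.909] q [-0.2   0.1   2.    0.15  0.63 -1.88]
t cm [-3.82 -0.04  1.74] a deg [0. 0. 0.]
```

step_arm --motion '[{"ax": 0,"ay": 0,"az": 0,"tx": -1,"ty": 0,"tz": 0.46,"fingers": 0},{"ax": 0,"ay": 0,"az": 0,"tx": -2,"ty": 0,"tz": 0.91,"fingers": 0},{"ax": 0,"ay": 0,"az": 0,"tx": -3,"ty": 0,"tz": 1.37,"fingers": 0},{"ax": 0,"ay": 0,"az": 0,"tx": -3.6,"ty": 0,"tz": 1.64,"fingers": 0},{"ax": 0,"ay": 0,"az": 0,"tx": -3.8,"ty": 0,"tz": 1.73,"fingers": 0},{"ax": 0,"ay": 0,"az": 0,"tx": -3.8,"ty": 0,"tz": 1.73,"fingers": 0}]'

```text
time_s: 25.15
ee_pos: [625.7, -8.2, 30.9]
ee_rot: [-0.014, 2.712, 0.006]
contact_force: [1.3, 0.4, -0.4]
opening: 85.5
```

step_arm --motion '[{"ax": 0,"ay": 0,"az": 0,"tx": -0.1,"ty": 0,"tz": 0.03,"fingers": 0},{"ax": 0,"ay": 0,"az": 0,"tx": -0.19,"ty": 0,"tz": 0.07,"fingers": 0}]'

```text
time_s: 25.4
ee_pos: [627.7, -8.3, 31.1]
ee_rot: [-0.014, 2.712, 0.005]
contact_force: [0.3, 0.5, 0.0]
opening: 85.7
```

step_arm --motion '[{"ax": 0,"ay": 0,"az": 0,"tx": -0.06,"ty": 0,"tz": 0.02,"fingers": 0},{"ax": 0,"ay": 0,"az": 0,"tx": -0.06,"ty": 0,"tz": 0.02,"fingers": 0}]'

```text
time_s: 25.65
ee_pos: [628.3, -8.2, 31.2]
ee_rot: [-0.014, 2.712, 0.006]
contact_force: [0.3, -0.8, 1.0]
opening: 85.8
```

step_arm --motion '[{"ax": 0,"ay": 0,"az": 0,"tx": -0.06,"ty": 0,"tz": 0.02,"fingers": 0},{"ax": 0,"ay": 0,"az": 0,"tx": -0.06,"ty": 0,"tz": 0.02,"fingers": 0}]'

```text
time_s: 25.9
ee_pos: [628.7, -8.2, 31.1]
ee_rot: [-0.014, 2.712, 0.006]
contact_force: [-2.3, 0.6, 1.1]
opening: 85.6
```

step_arm --motion '[{"ax": 0,"ay": 0,"az": 0,"tx": -0.06,"ty": 0,"tz": 0.02,"fingers": 0},{"ax": 0,"ay": 0,"az": 0,"tx": -0.06,"ty": 0,"tz": 0.02,"fingers": 0}]'

```text
time_s: 26.15
ee_pos: [629.0, -8.2, 31.1]
ee_rot: [-0.014, 2.713, 0.006]
contact_force: [-8.5, -0.3, 5.2]
opening: 85.6
```

step_arm --motion '[{"ax": 0,"ay": 0,"az": 0,"tx": 0.5,"ty": 0,"tz": -0.2,"fingers": 0},{"ax": 0,"ay": 0,"az": 0,"tx": 3,"ty": 0,"tz": -1.4,"fingers": 0},{"ax": 0,"ay": 0,"az": 0,"tx": 5,"ty": 0,"tz": -2.6,"fingers": 0},{"ax": 0,"ay": 0,"az": 0,"tx": 6,"ty": 0,"tz": -8,"fingers": 0},{"ax": 0,"ay": 0,"az": 0,"tx": 6,"ty": 0,"tz": -13,"fingers": 0},{"ax": 0,"ay": 0,"az": 0,"tx": 6,"ty": 0,"tz": -13,"fingers": 0}]'

```text
time_s: 26.9
ee_pos: [521.0, -9.8, 128.5]
ee_rot: [-0.014, 2.707, 0.004]
contact_force: [0.6, -0.1, 0.1]
opening: 85.2
```

Run:
```python
from h import *
st();cv2.imwrite('pics/s12.png',read_camera('side')[:,:,::-1]);im=read_camera('top')[:,:,::-1].copy();cv2.imwrite('pics/t12r.png',im)
cp=camera_params('top');g=cv2.cvtColor(im,cv2.COLOR_BGR2GRAY).astype(float);p=[]
for c in range(275,350):
    d=-np.diff(g[178:190,c]);k=d.argmax();a,b,e=d[k-1:k+2];p.append([c,178.5+k+.5*(a-e)/(a-2*b+e+1e-9)])
w=unproj(cp,p,90);c=np.polyfit(w[:,1],w[:,0],1);print('crease x',np.polyval(c,-9),'yaw',-c[0])
```

```text
t 26.9 pos [521.   -9.8 128.5] F [ 0.65 -0.09  0.08] open 85.2 heading -179.39 z [ 0.421  0.005 -0.907] q [-0.23 -0.17  2.03  0.13  0.86 -1.88]
crease x 662.6105904913411 yaw 0.008003316854677756
```

View pics/s12.png

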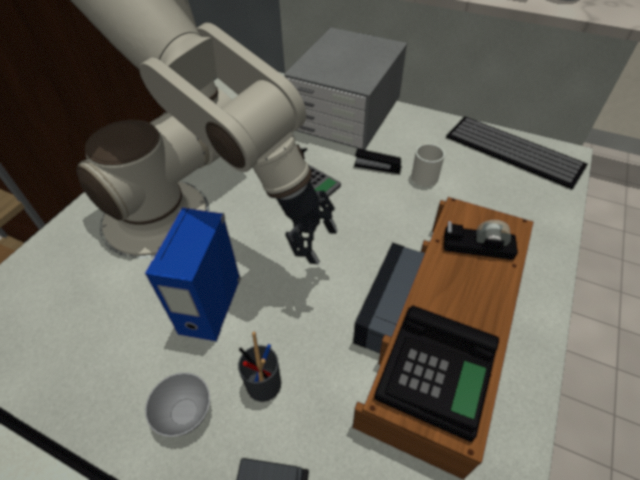

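View pics/t12r.png

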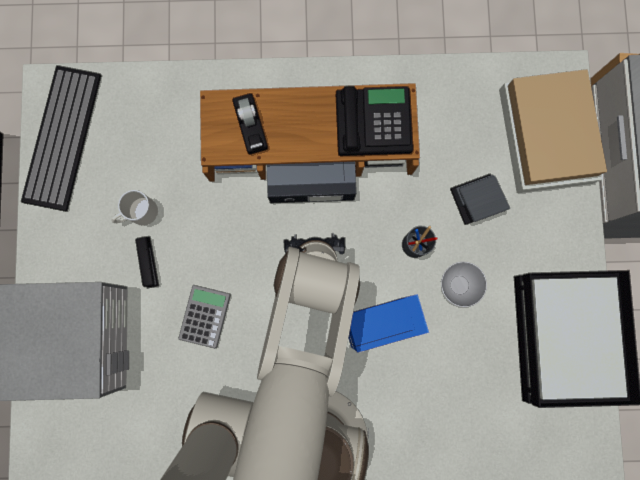

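```bash
python3 -c "
from h import *
st();print(workorder.sign_off())"
```

```text
t 27.0 pos [520.4  -9.6 124.8] F [-0.19 -0.17 -0.94] open 85.5 heading -179.42 z [ 0.416  0.006 -0.909] q [-0.23 -0.16  2.03  0.13  0.86 -1.88]
the job is handed in; nothing more can be done
None
```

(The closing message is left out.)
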